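# Flip a brass wall plate face-down onto the cork board

## Robot

A 6-joint arm with a two-finger parallel gripper is mounted at the origin on the work surface. World frame = base frame: x ahead of the robot, y to its left, z up, the work surface at z = 0. Lengths are in m, angles in degrees, forces in N, time in s.
With the tool pointing down it reaches from about 0.3 to 0.75 m from the base axis. Payload 8.5 kg.
Tool frame: the origin (TCP) lies midway between the tips of the shut fingers; the grasp point (between the pads) lies env.tcp_to_grasp behind it (env.tcp_to_grasp is the distance from the TCP to the grasp point, in m); z points along the fingers, y is the direction in which the jaws open and shut (so a half turn about z gives the same grasp; the last joint's range is limited). The gripper opens to 85 mm and grips with 20 to 120 N. Pads are 22 mm wide; open, the fingers measure 114 mm over their backs; the gripper's body (76 mm by 85 mm) begins 54 mm behind the grasp point. The pads swing forward as they close: fully open they stand 13 mm farther back than shut.
Start: joints at [56.018, 21.807, 74.336, -0, 83.858, -12.336], TCP at [0.203, 0.511, 0.203] pointing down, gripper open.
Joint ranges: [-178.18, 178.18], [-50.72, 133.34], [12.68, 142.11], [-81.47, 261.47], [9.98, 163.14], [-165.26, 165.26]. Speed limits (degrees/s): [136.94, 136.94, 180, 180, 180, 180].

## Interface

Orientations are given as a 3x3 rotation matrix whose columns are the frame's x, y, z axes.
In Python, from rig import readout, imaging, job, env gives the robot as it stands.
- The arm moves only by the tool move_arm, never from a script. Its argument "motion" is a list of rows, each a list of 3 entries, a list of its own where there are three numbers: the shift along the tool's x, y, z normalised to -1 to 1, where 1 is 0.02 m, then the turn, a rotation vector about the tool's x, y, z normalised to -1 to 1, where 1 is 120 degrees, then the gripper command: -1 is shut, 1 is fully open, values between are in proportion. In form: [[[tx, ty, tz], [rx, ry, rz], claw], ...]. A call has 1 to 12 rows; each row shifts and turns the pose as measured when the row begins, along the tool's axes as they then stand; what a row does not reach is not made up. A row lasts 1/12 s, in which the tool goes at most 41.7 mm and 7.16 degrees, less where a joint would pass 70% of its speed; a pose out of reach is approached as far as the arm can. A call with a number of a shift or a turn outside -1 to 1 is refused whole. A call with a gripper value outside its range is refused whole. The fingers move at their own pace and stop on an object; "squeeze" is the grip in N (left out, the last holds). Time passes only in rows, so rows that do not move let the fingers close. It gives the time, the measured TCP pose, the force and the opening at its end, in the units of the state.
- readout.observe(): the state, without advancing time (a new reading comes with each control period).
- imaging.get_image(name): name is "side" or "top" or "wrist"; returns a dict with "img" (400x640x3 uint8, blue, green, red), "fov_y" (degrees; the focal length in pixels is half the picture's height over the tangent of half this angle, whatever the lens; pixels are square), "cx", "cy" (the principal point, pixels), "eye" and "orientation" of the camera in the world. Camera axes: x right, y up, looking along -z (the intrinsics and any distortion apply to the point x, -y, -z); pixel columns grow to the right and rows downward; lengths in m; the calibration is good to about 2 mm. The wrist camera is an equidistant fisheye: a pixel r from the principal point sees the ray r / f radians off the axis. A picture is of the moment at which its call begins. There is no depth.
- job.close_job(): hands the job in, once; it reports no verdict.
The state is a dict: "time_s": time; "q": joint angles; "qvel": joint speeds; "joint_efforts": joint torques, N m; "position": TCP position; "tool_rot": TCP orientation; "ft_force": force on the tool from outside, world axes, zero at the start; "wrist_torque": the same for the moment, N m; "grip_width": finger opening in m.
Only numpy, scipy, OpenCV 4.12 (cv2) and the standard library are available. Lean on these libraries where they do the work, as an engineer would, in place of code of your own. Each camera call takes 0.05 s, during which the arm holds its last target.

## Task

Turn the brass wall plate face-down onto the cork-faced board by pushing alone, without picking it up. Push it flat along the bench until its edge butts squarely against the board's near edge, then keep pushing and work its near edge up so that it tips up against the board and flips over, and leave it lying flat on the board with its hollow back up. Never lift or carry the plate, and leave the mortar, the tin and the hammer where they are.

Things in the scene. Friction and masses are not known exactly. Their poses are not given: they have to be found in the camera images.
- board: Cork-faced plywood board, screwed down to the bench: 260 mm deep (its x) by 320 mm wide (its y), top face 18 mm above the bench (15 mm plywood, 3 mm cork). The origin is at bench height at the middle of its near edge, the edge that faces the robot; that edge is a plain upright face along the board's y, and the board extends to its own +x, away from the robot.
- plate: Cast brass wall plate, shallow rectangular casting 95 mm (its x) by 112 mm (its y), 10 mm high, square edges, 0.3 to 0.6 kg. Origin: centre of its hollow side, which is down at the start (7 mm rim round a 5 mm deep recess with screw bosses). Its z axis points out of the smooth polished face, up at the start, with an engraved border, 4 screw holes and an 18 mm centre hole. Both sides lie flat.
- plate_mid (a point): The plate's centre, half-way through its height (same axes as the plate): 5 mm above the bench at the start, 23 mm when it lies face-down on the board. At the start it lies 85 to 115 mm before the board's near edge, up to 40 mm off its middle, the plate's x axis turned up to 0.28 rad from the board's.
- plate_far_edge (a point): Middle of the plate's +x edge (47.5 mm from its centre, half-way through its height): the edge that butts against the board and stays low while the plate tips.
- plate_near_edge (a point): Middle of the plate's -x edge (47.5 mm from its centre, half-way through its height), nearest the robot at the start: the edge to push on, which rises as the plate tips.
- mortar: Bystander: small open brass mortar, 68 mm across the mouth, 62 mm high, standing on the bench beside the work; origin at the centre of its underside.
- tin: Bystander: closed steel tin, 60 mm across, 70 mm high, standing on the bench on the other side; origin at the centre of its underside.
- hammer: Bystander: hammer with a wooden handle, 240 mm long, lying on the far part of the board roughly along the board's width; origin under its middle, x axis towards its head.
There are look-alikes about, which are no part of the job. Several things have the shape of the plate; the one meant has the colours described above.

How it is judged:
By the outcome, as a careful person would: the job done as asked, in the order asked, and still so for the second after the job is handed in, with the robot touching nothing.
It also fails if it takes over 48 s, if anything falls off the work surface, if the arm or the gripper's body presses on something with over 40 N, if the wrist force passes 120 N, or if a joint passes its speed limit or range.

## Working session

There is one attempt and no reset: what is moved stays moved. The work goes in short steps, Python scripts to look and compute and a tool call to move; the robot and the scene stay as the last step left them, time stands still between calls to the robot, and variables do not carry over. Pictures are saved under pics/ and viewed, and the job is handed in when it is done.

Besides the shell and the picture viewer there is one more tool, called after ">>>" by a JSON object that holds its "op" and its "data", one argument or row to a line. move_arm: Moves the arm, as the interface text tells. Its arguments: {"type":"object","properties":{"motion":{"type":"array","items":{"type":"array"}},"squeeze":{"type":"number"}},"required":["motion"]}

```bash
ls; mkdir -p pics
python3 - <<'E'
from rig import readout, imaging, job, env
import cv2
print(env.tcp_to_grasp, readout.observe())
for n in ["side","top","wrist"]:
    d=imaging.get_image(n); cv2.imwrite(f"pics/{n}0.png",d["img"])
    print(n,{k:v for k,v in d.items() if k!="img"})
E
```

```text
pics
0.0187 {'time_s': 0.0, 'q': array([ 5.60171021e+01,  2.18435172e+01,  7.43860167e+01, -1.84308958e-03,
        8.38589654e+01, -1.23361309e+01]), 'qvel': array([ 0.03465873,  0.05491019,  0.04787839, -0.06599402, -0.01515075,
        0.01684368]), 'joint_efforts': array([-4.27436435e-04, -4.48450577e+01, -2.31281823e+01, -2.19387434e-04,
        4.83427968e-03, -2.15138738e-05]), 'position': array([0.20270224, 0.51091296, 0.2023807 ]), 'tool_rot': array([[-9.29476852e-01,  3.68879493e-01, -8.36827706e-04],
       [ 3.68880322e-01,  9.29475993e-01, -1.29866820e-03],
       [ 2.98759195e-04, -1.51577130e-03, -9.99998807e-01]]), 'ft_force': array([-0.08257877,  1.20140744,  0.41332236]), 'wrist_torque': array([-0.039801  , -0.05441791,  0.01609134]), 'grip_width': 0.08510648599059255}
side {'fov_y': 55.78761555407547, 'cx': 321.513416413724, 'cy': 204.96908890442344, 'eye': array([ 0.5098911 , -0.86434177,  0.6045373 ]), 'orientation': array([[ 0.9990206 ,  0.02820104, -0.03409602],
       [-0.04379254,  0.51996493, -0.85306429],
       [-0.00632857,  0.85372195,  0.52069068]])}
top {'fov_y': 57.7041230056964, 'cx': 324.0518298426772, 'cy': 197.3956149745624, 'eye': array([0.39065172, 0.02794588, 0.92892789]), 'orientation': array([[-0.00284756,  0.98233641, -0.18710175],
       [-0.99997105, -0.00147695,  0.00746448],
       [ 0.00705629,  0.18711759,  0.98231218]])}
wrist {'fov_y': 65.70646984690485, 'cx': 320.9906833986244, 'cy': 199.64572203136805, 'eye': array([0.13393172, 0.53904801, 0.37357528]), 'orientation': array([[ 0.3689485 , -0.88942878, -0.26980261],
       [ 0.92944859,  0.3525864 ,  0.10866527],
       [-0.00152128, -0.29085954,  0.95676455]])}
```

View pics/top0.png

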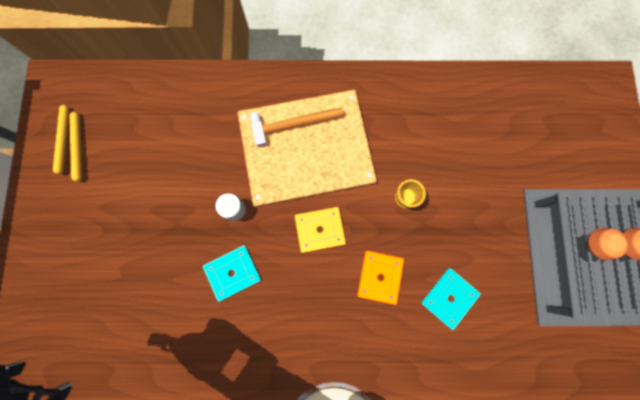

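View pics/side0.png

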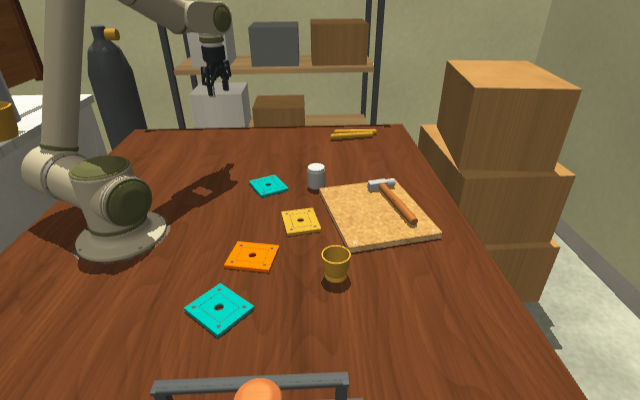

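The top view shows the yellow (brass) plate at about (320,230) in front of the cork board (corners near (239,110), (356,91), (375,184), (253,204)). The mortar is at (410,194), the tin at (230,207), and the hammer on the board at (300,122). The orange and cyan plates are look-alikes.

```bash
cat > h.py <<'E'
from rig import readout, imaging, job, env
import cv2, numpy as np
def ray(d,p):
    f=200/np.tan(np.radians(d["fov_y"]/2))
    u=np.atleast_2d(p).astype(float)
    c=np.c_[(u[:,0]-d["cx"])/f,-(u[:,1]-d["cy"])/f,-np.ones(len(u))]
    return c@np.array(d["orientation"]).T
def onplane(d,p,z):
    r=ray(d,p); e=np.array(d["eye"]); return e+r*((z-e[2])/r[:,2])[:,None]
def proj(d,P):
    f=200/np.tan(np.radians(d["fov_y"]/2))
    c=(np.atleast_2d(P)-d["eye"])@np.array(d["orientation"])
    return np.c_[d["cx"]+f*c[:,0]/-c[:,2], d["cy"]-f*c[:,1]/-c[:,2]]
def hsv(d): return cv2.cvtColor(d["img"],cv2.COLOR_BGR2HSV)
def comps(m,amin=150):
    cs,_=cv2.findContours(m,cv2.RETR_EXTERNAL,cv2.CHAIN_APPROX_NONE)
    return [c for c in cs if cv2.contourArea(c)>amin]
E
python3 - <<'E'
from h import *
d=imaging.get_image("top"); H=hsv(d)
for p in [(310,220),(381,265),(300,170),(402,190),(230,207),(230,262),(335,215)]: print(p,H[p[1],p[0]])
im=d["img"]
cv2.imwrite("pics/crop_top.png",cv2.resize(im[80:290,200:460],None,fx=3,fy=2.8,interpolation=cv2.INTER_CUBIC))
E
```

```text
(310, 220) [ 26 158 254]
(381, 265) [ 23 255 255]
(300, 170) [ 21 126 251]
(402, 190) [ 19 196 163]
(230, 207) [ 30   1 255]
(230, 262) [ 89 214 243]
(335, 215) [ 26 165 254]
```

View pics/crop_top.png

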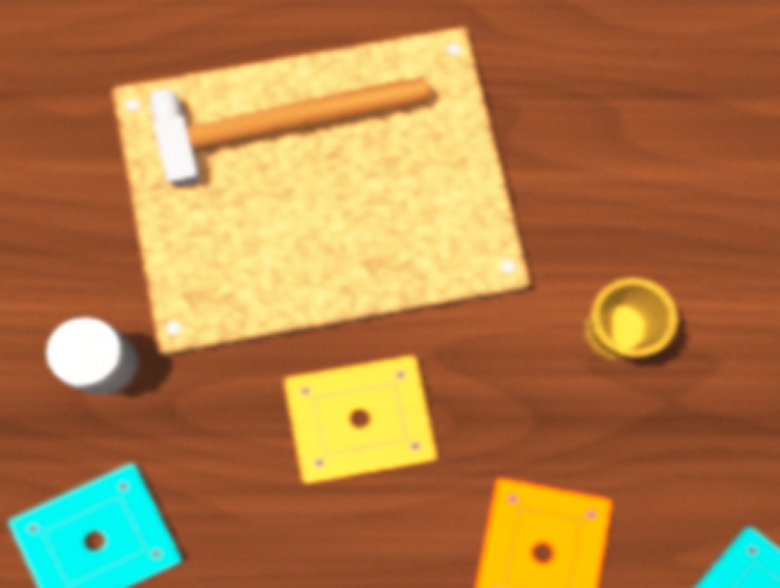

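```bash
cat >> h.py <<'E'
def linefit(pts):
    vx,vy,x,y=cv2.fitLine(np.array(pts,np.float32),cv2.DIST_HUBER,0,.01,.01).ravel(); return np.array([x,y]),np.array([vx,vy])
def quad(c):
    """subpixel-ish quad corners from contour: fit lines to sides of minAreaRect/approx"""
    hull=cv2.convexHull(c); e=0.02
    while True:
        a=cv2.approxPolyDP(hull,e*cv2.arcLength(hull,True),True)
        if len(a)<=4: break
        e*=1.2
    a=a.reshape(-1,2).astype(float); P=c.reshape(-1,2).astype(float); L=[]
    for i in range(4):
        p,q=a[i],a[(i+1)%4]; t=(q-p)/np.linalg.norm(q-p); n=np.array([-t[1],t[0]])
        s=(P-p)@t; dd=abs((P-p)@n); k=(dd<4)&(s>.12*np.linalg.norm(q-p))&(s<.88*np.linalg.norm(q-p))
        L.append(linefit(P[k]))
    out=[]
    for i in range(4):
        (p,u),(q,v)=L[i-1],L[i]
        t=np.linalg.solve(np.c_[u,-v],q-p); out.append(p+t[0]*u)
    return np.array(out)
E
python3 - <<'E'
from h import *
d=imaging.get_image("top"); H=hsv(d)
m=cv2.inRange(H,(15,70,190),(40,255,255))
for c in comps(m,800):
    x,y,w,h=cv2.boundingRect(c); print(x,y,w,h,cv2.contourArea(c))
    if 285<x<310:
        Q=onplane(d,quad(c),.010); print("plate",Q.round(4),Q.mean(0)); 
        for i in range(4): print(np.linalg.norm(Q[i]-Q[i-1]),np.degrees(np.arctan2(*(Q[i]-Q[i-1])[1::-1])))
    if x<260 and w>100:
        Q=onplane(d,quad(c),.018); print("board",Q.round(4)); 
        for i in range(4): print(np.linalg.norm(Q[i]-Q[i-1]),np.degrees(np.arctan2(*(Q[i]-Q[i-1])[1::-1])))
print("tin top", onplane(d,[[229,206]],.07),"mortar",onplane(d,[[411,193]],.062), "hammer ends",onplane(d,[[258,131],[343,110]],.03))
E
```

```text
358 251 46 53 1767.0
294 207 52 46 1739.5
plate [[ 0.5433 -0.0141  0.01  ]
 [ 0.4475 -0.0324  0.01  ]
 [ 0.4247  0.0807  0.01  ]
 [ 0.5213  0.0978  0.01  ]] [0.48418984 0.03298618 0.01      ]
0.11403946700454011 -78.87937582138063
0.09751504960517642 -169.2065462348461
0.11541102366269768 101.39894304138961
0.09809300580104326 9.994984686363743
238 90 138 116 11523.5
board [[ 0.8611 -0.0617  0.018 ]
 [ 0.6063 -0.1126  0.018 ]
 [ 0.5438  0.2005  0.018 ]
 [ 0.7986  0.2512  0.018 ]]
0.31910919727694265 -78.69358584295131
0.2598625454958572 -168.71815608289802
0.3192460251940338 101.2830787849724
0.2597326180064734 11.25165387208635
0 5 163 23 1702.0Traceback (most recent call last):
  File "<stdin>", line 10, in <module>
  File "h.py", line 29, in quad
    p,q=a[i],a[(i+1)%4]; t=(q-p)/np.linalg.norm(q-p); n=np.array([-t[1],t[0]])
             ~^^^^^^^^^
IndexError: index 3 is out of bounds for axis 0 with size 3
```

```bash
cat >> h.py <<'E'
YAW=np.radians(11.2); B0=np.array([.575,.044,0.])
UX=np.array([np.cos(YAW),np.sin(YAW),0]); UY=np.array([-UX[1],UX[0],0]); UZ=np.array([0,0,1.])
RB=np.c_[UX,UY,UZ]
def tob(P): return (np.atleast_2d(P)-B0)@RB   # world -> board frame
def tow(P): return np.atleast_2d(P)@RB.T+B0
from scipy.spatial.transform import Rotation as Ro
def st():
    s=readout.observe(); R=s["tool_rot"]; zb=RB.T@R[:,2]; yb=RB.T@R[:,1]
    print("t",round(s["time_s"],2),"TCPboard mm",(tob(s["position"])[0]*1000).round(1),"zaxis_b",zb.round(3),"yaxis_b",yb.round(3),"F_b",(RB.T@s["ft_force"]).round(1),"grip",round(s["grip_width"]*1000,1),"q",s["q"].round(1))
    return s
def goal(pb,tilt):
    """tool-frame shift (m) and rotvec(deg) to reach board-frame point pb (m) with tilt deg (tips forward)"""
    s=st(); R=s["tool_rot"]
    a=np.radians(tilt); z=np.sin(a)*UX-np.cos(a)*UZ; y=UY; x=np.cross(y,z)
    T=np.c_[x,y,z]
    d=R.T@(tow(pb)[0]-s["position"]); w=np.degrees(Ro.from_matrix(R.T@T).as_rotvec())
    print("shift mm",(d*1000).round(1),"units",(d/.02).round(2),"rot deg",w.round(1),"units",(w/120).round(3))
E
python3 - <<'E'
from h import *
d=imaging.get_image("top")
for n,p,z in [("tin",[229,206],.07),("mortar",[411,193],.062),("hamhead",[258,131],.03),("headlow",[262,145],.03),("hend",[343,110],.03),("orange corners",[358,300],.01),("o2",[366,251],.01),("o3",[404,256],.01),("cyanL",[259,272],.01)]:
    w=onplane(d,[p],z)[0]; print(n,w.round(3),tob(w).round(3))
print(tob([.4842,.033,.01]))
goal([-.18,.007,.15],0)
E
```

```text
tin [0.534 0.249 0.07 ] [[-0.001  0.209  0.07 ]]
mortar [ 0.566 -0.191  0.062] [[-0.054 -0.229  0.062]]
hamhead [0.738 0.193 0.03 ] [[0.189 0.114 0.03 ]]
headlow [0.7   0.181 0.03 ] [[0.149 0.11  0.03 ]]
hend [ 0.797 -0.03   0.03 ] [[ 0.203 -0.115  0.03 ]]
orange corners [ 0.31  -0.061  0.01 ] [[-0.28  -0.052  0.01 ]]
o2 [ 0.429 -0.084  0.01 ] [[-0.168 -0.097  0.01 ]]
o3 [ 0.416 -0.179  0.01 ] [[-0.199 -0.188  0.01 ]]
cyanL [0.378 0.183 0.01 ] [[-0.166  0.174  0.01 ]]
[[-0.09120731  0.00684597  0.01      ]]
t 0.3 TCPboard mm [-274.4  530.5  202.8] zaxis_b [-0. -0. -1.] yaxis_b [ 0.542  0.84  -0.   ] F_b [-0.7  0.3 -0.8] grip 85.6 q [ 56.   21.8  74.4  -0.   83.9 -12.3]
shift mm [-363.2 -388.6   53. ] units [-18.16 -19.43   2.65] rot deg [ -0.   -0.  -32.8] units [-0.    -0.    -0.274]
```

>>> {"op": "move_arm", "data": {
  "motion": [
    [[-0.88,-0.98,0],[0,0,0],0.2],
    [[-0.88,-0.98,0],[0,0,0],0.2],
    [[-0.88,-0.98,0],[0,0,0],0.2],
    [[-0.88,-0.98,0],[0,0,0],0.2],
    [[-0.88,-0.98,0],[0,0,0],0.2],
    [[-0.88,-0.98,0],[0,0,0],0.2],
    [[-0.88,-0.98,0],[0,0,0],0.2],
    [[-0.88,-0.98,0],[0,0,0],0.2],
    [[-0.88,-0.98,0],[0,0,0],0.2],
    [[-0.88,-0.98,0],[0,0,0],0.2]
  ]
}}

```text
time_s: 1.13
position: [0.2954, 0.257, 0.2015]
tool_rot: [[-0.932, 0.361, -0.0], [0.361, 0.932, 0.0], [0.0, 0.0, -1.0]]
ft_force: [1.0, 0.5, 0.5]
grip_width: 0.0512
```

>>> {"op": "move_arm", "data": {
  "motion": [
    [[-0.88,-0.98,0],[0,0,0],0.2],
    [[-0.88,-0.98,0],[0,0,0],0.2],
    [[-0.88,-0.98,0],[0,0,0],0.2],
    [[-0.88,-0.98,0],[0,0,0],0.2],
    [[-0.88,-0.98,0],[0,0,0],0.2],
    [[-0.88,-0.98,0.3],[0,0,-0.055],0.2],
    [[-0.8,-1,0.4],[0,0,-0.055],0.2],
    [[-0.7,-1,0.4],[0,0,-0.055],0.2],
    [[-0.6,-1,0.4],[0,0,-0.055],0.2],
    [[-0.5,-1,0.4],[0,0,-0.055],0.2]
  ]
}}

```text
time_s: 1.97
position: [0.3993, 0.0125, 0.1654]
tool_rot: [[-0.975, -0.221, 0.008], [-0.221, 0.975, -0.0], [-0.008, -0.002, -1.0]]
ft_force: [0.2, -0.1, 1.3]
grip_width: 0.0514
```

Run:
```python
from h import *
goal([-.175,.007,.05],25)
```

```text
t 1.97 TCPboard mm [-178.5    3.2  165.4] zaxis_b [ 0.008 -0.002 -1.   ] yaxis_b [-0.028  1.    -0.002] F_b [ 0.1 -0.2  1.3] grip 51.4 q [-1.540e+01  8.600e+00  1.001e+02  1.000e-01  7.080e+01 -1.182e+02]
shift mm [ -2.7   3.9 115.4] units [-0.13  0.2   5.77] rot deg [  0.2 -24.5   1.6] units [ 0.002 -0.205  0.013]
```

>>> {"op": "move_arm", "data": {
  "motion": [
    [[0,0.2,1],[0,0,0.014],0.2],
    [[0,0,1],[0,0.003,0],0.2],
    [[0,0,1],[0,0,0],0.2],
    [[0,0,1],[0,0,0],0.2],
    [[0,0,1],[0,0,0],0.2],
    [[0,0,1],[0,0,0],0.2],
    [[0,0,1],[0,0,0],0.2],
    [[0,0,0],[0,0,0],0.2]
  ]
}}

```text
time_s: 2.63
position: [0.4032, 0.0109, 0.0198]
tool_rot: [[-0.981, -0.195, 0.007], [-0.195, 0.981, -0.004], [-0.006, -0.005, -1.0]]
ft_force: [-0.2, 0.9, -0.2]
grip_width: 0.0513
```

Run:
```python
from h import *
goal([-.16,.007,.004],0)
d=imaging.get_image("side"); cv2.imwrite("pics/side1.png",cv2.resize(d["img"][120:300,180:460],None,fx=2.8,fy=2.8,interpolation=cv2.INTER_CUBIC))
```

```text
t 2.63 TCPboard mm [-175.     0.9   19.8] zaxis_b [ 0.006 -0.005 -1.   ] yaxis_b [-0.001  1.    -0.005] F_b [ 0.   0.9 -0.2] grip 51.3 q [-1.530e+01  2.270e+01  1.121e+02 -1.000e-01  4.480e+01 -1.165e+02]
shift mm [-14.9   6.2  15.8] units [-0.75  0.31  0.79] rot deg [-0.3  0.4  0.1] units [-0.002  0.003  0.001]
```

View pics/side1.png

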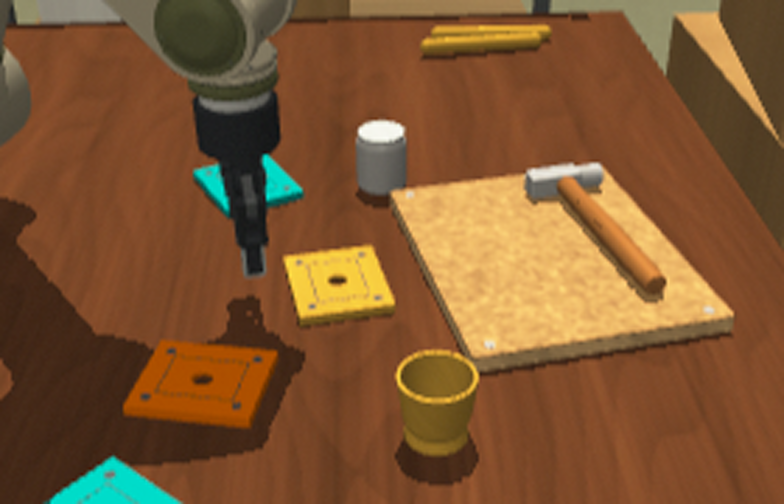

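The fingers stand straight behind the plate, with clear space around them. I'll lower them and check for bench contact.

>>> {"op": "move_arm", "data": {
  "motion": [
    [[-0.3,0.3,0.5],[0,0.003,0],0.2],
    [[0,0,0.3],[0,0,0],0.2],
    [[0,0,0],[0,0,0],0.2]
  ]
}}

```text
time_s: 2.93
position: [0.4104, 0.0174, 0.0073]
tool_rot: [[-0.981, -0.196, 0.006], [-0.196, 0.981, -0.007], [-0.005, -0.008, -1.0]]
ft_force: [-0.4, 1.4, -1.0]
grip_width: 0.0508
```

Run:
```python
from h import *
st()
d=imaging.get_image("side"); cv2.imwrite("pics/side2.png",cv2.resize(d["img"][190:250,250:350],None,fx=7,fy=7,interpolation=cv2.INTER_CUBIC))
```

```text
t 2.93 TCPboard mm [-166.6    5.8    7.3] zaxis_b [ 0.005 -0.008 -1.   ] yaxis_b [-0.001  1.    -0.008] F_b [-0.1  1.4 -1. ] grip 50.8 q [ -14.    24.7  111.7   -0.4   43.2 -115. ]
```

View pics/side2.png

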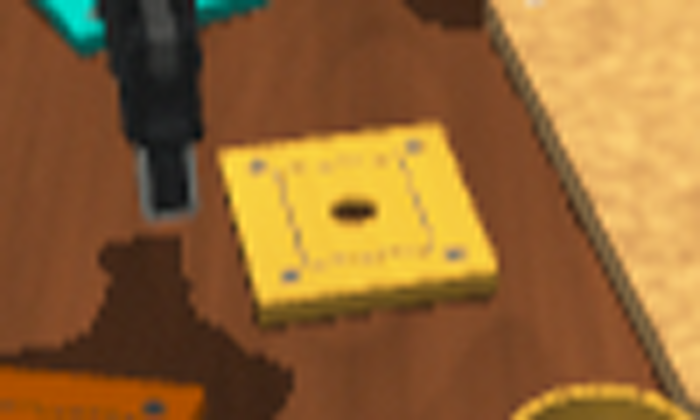

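>>> {"op": "move_arm", "data": {
  "motion": [
    [[0,0,0.25],[0.003,0,0],0.2],
    [[0,0,0.1],[0,0,0],0.2],
    [[0,0,0],[0,0,0],0.2]
  ]
}}

```text
time_s: 3.23
position: [0.4114, 0.0166, 0.0021]
tool_rot: [[-0.981, -0.195, 0.012], [-0.196, 0.981, -0.014], [-0.009, -0.017, -1.0]]
ft_force: [0.4, 0.2, 0.2]
grip_width: 0.0512
```

>>> {"op": "move_arm", "data": {
  "motion": [
    [[0,0,0.1],[0.0,0,0],0.2],
    [[0,0,0.08],[0,0,0],0.2],
    [[0,0,0],[0,0,0],0.2]
  ]
}}

```text
time_s: 3.48
position: [0.4116, 0.0163, -0.0012]
tool_rot: [[-0.981, -0.195, 0.013], [-0.195, 0.981, -0.015], [-0.01, -0.017, -1.0]]
ft_force: [-0.3, -0.8, 0.1]
grip_width: 0.0516
```

Run:
```python
from h import *
st()
d=imaging.get_image("side"); cv2.imwrite("pics/side3.png",cv2.resize(d["img"][190:250,250:350],None,fx=7,fy=7,interpolation=cv2.INTER_CUBIC))
```

```text
t 3.48 TCPboard mm [-165.7    4.6   -1.2] zaxis_b [ 0.01  -0.017 -1.   ] yaxis_b [-0.001  1.    -0.017] F_b [-0.5 -0.7  0.1] grip 51.6 q [ -13.8   25.7  112.3   -1.    41.1 -114.4]
```

View pics/side3.png

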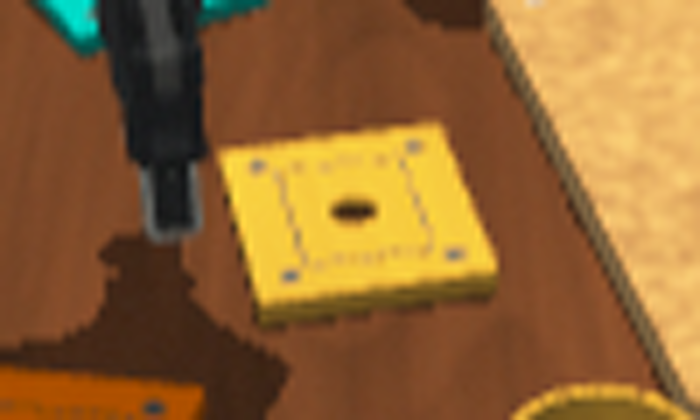

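Still no bench contact at −1.2 mm TCP height, because the half-open fingers stand slightly back. That height suits pushing, so I'll push flat now.

>>> {"op": "move_arm", "data": {
  "motion": [
    [[-0.3,0.1,0],[-0.008,0.004,0],0.2],
    [[-0.3,0,0],[0,0,0],0.2],
    [[-0.25,0,0],[0,0,0],0.2],
    [[-0.25,0,0],[0,0,0],0.2],
    [[-0.25,0,0],[0,0,0],0.2],
    [[-0.25,0,0],[0,0,0],0.2]
  ]
}}

```text
time_s: 4.03
position: [0.4439, 0.0249, -0.0011]
tool_rot: [[-0.981, -0.195, 0.001], [-0.195, 0.981, -0.0], [-0.001, -0.0, -1.0]]
ft_force: [-0.0, -0.1, 0.3]
grip_width: 0.0513
```

Run:
```python
from h import *
st()
d=imaging.get_image("side"); cv2.imwrite("pics/side4.png",cv2.resize(d["img"][190:250,250:350],None,fx=7,fy=7,interpolation=cv2.INTER_CUBIC))
```

```text
t 4.03 TCPboard mm [-132.3    6.7   -1.1] zaxis_b [ 0.001 -0.    -1.   ] yaxis_b [-0.001  1.    -0.   ] F_b [-0.1 -0.1  0.3] grip 51.3 q [ -12.1   27.9  106.8   -0.    45.3 -113.3]
```

View pics/side4.png

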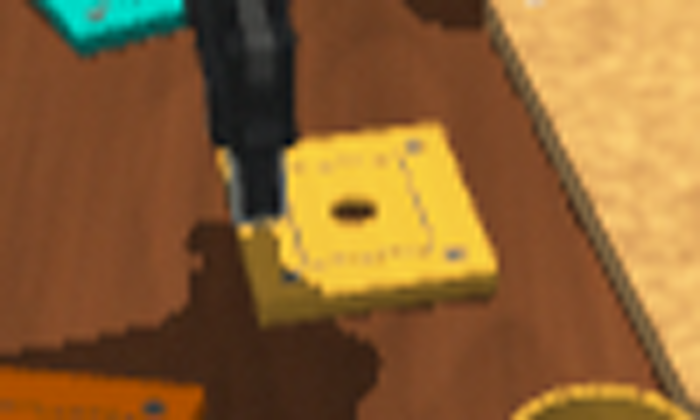

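The image shows the fingertips have passed above the plate without touching it; the plate hasn't moved. At this opening the tips stand over 11 mm behind the TCP, so I'll back off and go lower.

>>> {"op": "move_arm", "data": {
  "motion": [
    [[0.5,0,0],[0,0,0],0.2],
    [[0.5,0,0],[0,0,0],0.2],
    [[0.6,0,0],[0,0,0],0.2],
    [[0,0,0.2],[0,0,0],0.2],
    [[0,0,0.1],[0,0,0],0.2],
    [[0,0,0.0],[0,0,0],0.2]
  ]
}}

```text
time_s: 4.58
position: [0.4089, 0.0185, -0.0077]
tool_rot: [[-0.981, -0.195, 0.0], [-0.195, 0.981, -0.0], [-0.0, -0.0, -1.0]]
ft_force: [-0.1, 0.6, -0.8]
grip_width: 0.0511
```

>>> {"op": "move_arm", "data": {
  "motion": [
    [[0,0,0.1],[0,0,0],0.2],
    [[0,0,0.05],[0,0,0],0.2],
    [[0,0,0.0],[0,0,0],0.2]
  ]
}}

```text
time_s: 4.83
position: [0.4094, 0.0184, -0.0112]
tool_rot: [[-0.981, -0.195, 0.001], [-0.195, 0.981, -0.0], [-0.001, -0.001, -1.0]]
ft_force: [-0.6, 0.8, -0.7]
grip_width: 0.0515
```

Run:
```python
from h import *
st()
d=imaging.get_image("side"); cv2.imwrite("pics/side5.png",cv2.resize(d["img"][190:250,250:350],None,fx=7,fy=7,interpolation=cv2.INTER_CUBIC))
```

```text
t 4.83 TCPboard mm [-167.4    7.   -11.2] zaxis_b [ 0.001 -0.001 -1.   ] yaxis_b [-0.001  1.    -0.001] F_b [-0.4  0.9 -0.7] grip 51.5 q [ -14.1   27.   112.7   -0.    40.3 -115.3]
```

View pics/side5.png

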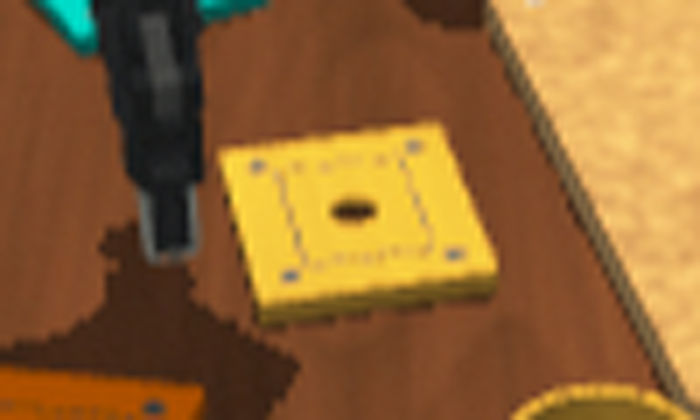

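Run:
```python
from h import *
d=imaging.get_image("side")
for z in [0,.003,.006,.01,.015]: print(z,proj(d,tow([-.167,.007-.026-.008,z]))[0].round(1))
```

```text
0 [275.3 233.1]
0.003 [275.2 232.2]
0.006 [275.1 231.3]
0.01 [275.  230.1]
0.015 [274.9 228.6]
```

>>> {"op": "move_arm", "data": {
  "motion": [
    [[0,0,0.1],[0,0,0],0.2],
    [[0,0,0.0],[0,0,0],0.2]
  ]
}}

```text
time_s: 5.1
position: [0.4098, 0.0184, -0.0132]
tool_rot: [[-0.981, -0.195, 0.002], [-0.195, 0.981, -0.001], [-0.001, -0.001, -1.0]]
ft_force: [-1.4, -0.7, -0.4]
grip_width: 0.0511
```

>>> {"op": "move_arm", "data": {
  "motion": [
    [[0,0,0.1],[0,0,0],0.2],
    [[0,0,0.0],[0,0,0],0.2]
  ]
}}

```text
time_s: 5.27
position: [0.4099, 0.0184, -0.0154]
tool_rot: [[-0.981, -0.195, 0.002], [-0.195, 0.981, -0.001], [-0.002, -0.001, -1.0]]
ft_force: [0.1, 0.1, -0.5]
grip_width: 0.0512
```

Run:
```python
from h import *
st()
d=imaging.get_image("side"); cv2.imwrite("pics/side6.png",cv2.resize(d["img"][190:250,250:350],None,fx=7,fy=7,interpolation=cv2.INTER_CUBIC))
d=imaging.get_image("wrist"); cv2.imwrite("pics/wrist6.png",d["img"])
```

```text
t 5.27 TCPboard mm [-166.9    6.9  -15.4] zaxis_b [ 0.002 -0.001 -1.   ] yaxis_b [-0.001  1.    -0.001] F_b [ 0.1  0.1 -0.5] grip 51.2 q [ -14.1   27.5  112.8   -0.    39.5 -115.3]
```

View pics/side6.png

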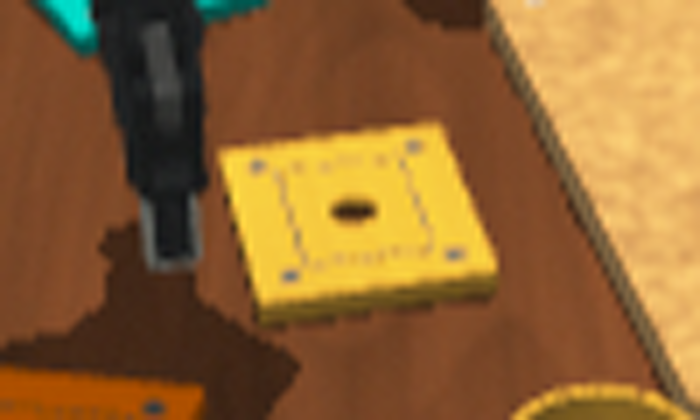

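View pics/wrist6.png

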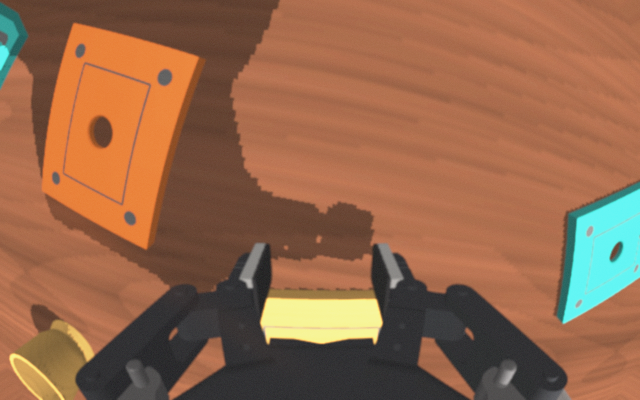

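Judging by the side view, the tips are still about 12 mm up (row ~228.6, bench contact would be ~233). I'll keep lowering in small steps and watch the force.

>>> {"op": "move_arm", "data": {
  "motion": [
    [[0,0,0.1],[0,0,0],0.2],
    [[0,0,0.1],[0,0,0],0.2],
    [[0,0,0.0],[0,0,0],0.2]
  ]
}}

```text
time_s: 5.62
position: [0.4101, 0.0183, -0.0194]
tool_rot: [[-0.981, -0.195, 0.002], [-0.195, 0.981, -0.001], [-0.002, -0.001, -1.0]]
ft_force: [-0.4, -0.5, -0.2]
grip_width: 0.0513
```

>>> {"op": "move_arm", "data": {
  "motion": [
    [[0,0,0.1],[0,0,0],0.2],
    [[0,0,0.0],[0,0,0],0.2]
  ]
}}

```text
time_s: 5.78
position: [0.4101, 0.0183, -0.0217]
tool_rot: [[-0.981, -0.195, 0.002], [-0.195, 0.981, -0.001], [-0.002, -0.001, -1.0]]
ft_force: [-0.4, -0.3, 0.4]
grip_width: 0.051
```

Run:
```python
from h import *
st()
d=imaging.get_image("side"); cv2.imwrite("pics/side7.png",cv2.resize(d["img"][190:250,250:350],None,fx=7,fy=7,interpolation=cv2.INTER_CUBIC))
d=imaging.get_image("top"); cv2.imwrite("pics/top7.png",cv2.resize(d["img"][180:310,250:420],None,fx=4.5,fy=4.5,interpolation=cv2.INTER_CUBIC))
```

```text
t 5.78 TCPboard mm [-166.8    6.9  -21.7] zaxis_b [ 0.002 -0.001 -1.   ] yaxis_b [-0.001  1.    -0.001] F_b [-0.5 -0.2  0.4] grip 51.0 q [ -14.1   28.3  113.2   -0.    38.4 -115.3]
```

View pics/side7.png

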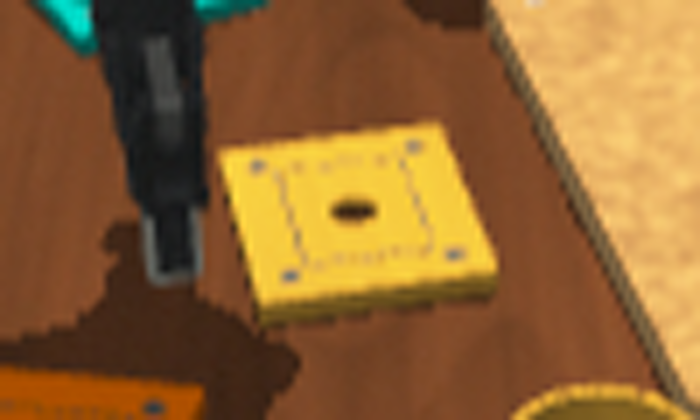

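View pics/top7.png

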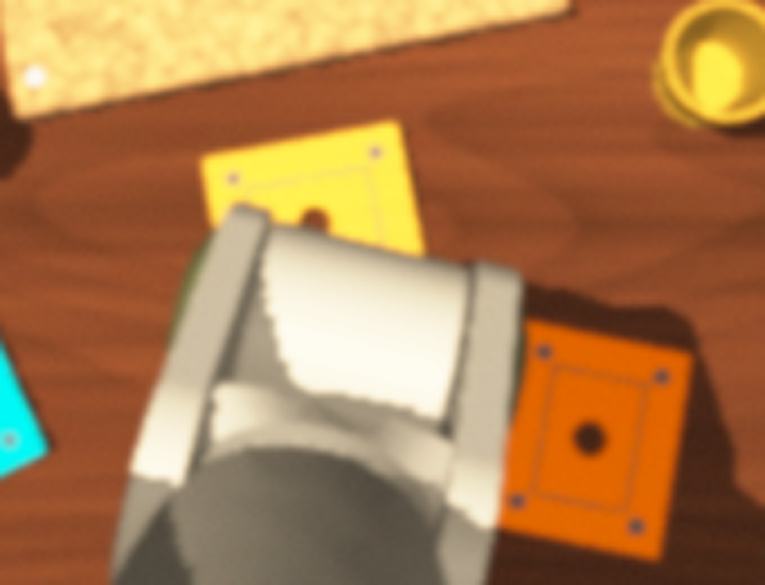

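>>> {"op": "move_arm", "data": {
  "motion": [
    [[0,0,0.1],[0,0,0],0.2],
    [[0,0,0.0],[0,0,0],0.2]
  ]
}}

```text
time_s: 6.05
position: [0.4103, 0.0183, -0.0236]
tool_rot: [[-0.981, -0.195, 0.003], [-0.196, 0.981, -0.001], [-0.003, -0.001, -1.0]]
ft_force: [-0.3, 0.3, 0.3]
grip_width: 0.0512
```

>>> {"op": "move_arm", "data": {
  "motion": [
    [[0,0,0.1],[0,0,0],0.2],
    [[0,0,0.0],[0,0,0],0.2]
  ]
}}

```text
time_s: 6.22
position: [0.4103, 0.0183, -0.0257]
tool_rot: [[-0.981, -0.196, 0.003], [-0.196, 0.981, -0.001], [-0.003, -0.001, -1.0]]
ft_force: [-0.6, -0.4, -0.1]
grip_width: 0.0514
```

>>> {"op": "move_arm", "data": {
  "motion": [
    [[0,0,0.1],[0,0,0],0.2],
    [[0,0,0.0],[0,0,0],0.2]
  ]
}}

```text
time_s: 6.38
position: [0.4103, 0.0183, -0.028]
tool_rot: [[-0.981, -0.196, 0.003], [-0.196, 0.981, -0.001], [-0.003, -0.002, -1.0]]
ft_force: [0.4, 0.2, -0.7]
grip_width: 0.0513
```

Run:
```python
from h import *
st()
d=imaging.get_image("side"); cv2.imwrite("pics/side8.png",cv2.resize(d["img"][190:250,250:350],None,fx=7,fy=7,interpolation=cv2.INTER_CUBIC))
```

```text
t 6.38 TCPboard mm [-166.5    6.7  -28. ] zaxis_b [ 0.003 -0.002 -1.   ] yaxis_b [-0.001  1.    -0.002] F_b [ 0.4  0.2 -0.7] grip 51.3 q [ -14.1   29.2  113.5   -0.    37.2 -115.3]
```

View pics/side8.png

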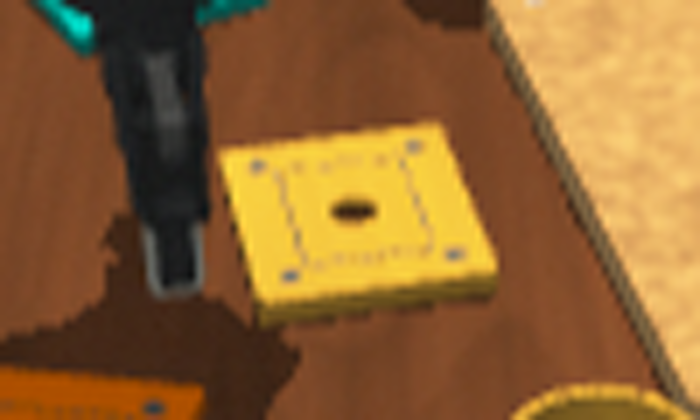

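>>> {"op": "move_arm", "data": {
  "motion": [
    [[0,0,0.1],[0,0,0],0.2],
    [[0,0,0.0],[0,0,0],0.2]
  ]
}}

```text
time_s: 6.6
position: [0.4105, 0.0183, -0.03]
tool_rot: [[-0.981, -0.196, 0.003], [-0.196, 0.981, -0.001], [-0.003, -0.002, -1.0]]
ft_force: [-0.1, 0.4, -0.8]
grip_width: 0.0512
```

>>> {"op": "move_arm", "data": {
  "motion": [
    [[0,0,0.1],[0,0,0],0.2],
    [[0,0,0.0],[0,0,0],0.2]
  ]
}}

```text
time_s: 6.77
position: [0.4107, 0.0182, -0.0315]
tool_rot: [[-0.981, -0.196, 0.004], [-0.196, 0.981, -0.001], [-0.004, -0.002, -1.0]]
ft_force: [-1.6, -0.9, 2.3]
grip_width: 0.0512
```

Bench contact comes at a TCP reading of about −31 mm, so the real tips sit 31 mm behind the reported TCP at this opening. I'll raise 2 mm and push.

>>> {"op": "move_arm", "data": {
  "motion": [
    [[0,0,-0.12],[0,0.003,0],0.2],
    [[-0.3,0,0],[0,0,0],0.2],
    [[-0.3,0,0],[0,0,0],0.2],
    [[-0.25,0,0],[0,0,0],0.2],
    [[-0.25,0,0],[0,0,0],0.2]
  ]
}}

```text
time_s: 7.18
position: [0.433, 0.0229, -0.0292]
tool_rot: [[-0.981, -0.195, -0.005], [-0.195, 0.981, -0.002], [0.005, -0.001, -1.0]]
ft_force: [-3.6, -1.7, 2.3]
grip_width: 0.0513
```

Run:
```python
from h import *
st()
d=imaging.get_image("side"); cv2.imwrite("pics/side9.png",cv2.resize(d["img"][190:250,250:350],None,fx=7,fy=7,interpolation=cv2.INTER_CUBIC))
```

```text
t 7.18 TCPboard mm [-143.4    6.9  -29.2] zaxis_b [-0.005 -0.001 -1.   ] yaxis_b [-0.001  1.    -0.001] F_b [-3.9 -1.   2.3] grip 51.3 q [ -12.6   30.6  109.6   -0.3   40.  -113.6]
```

View pics/side9.png

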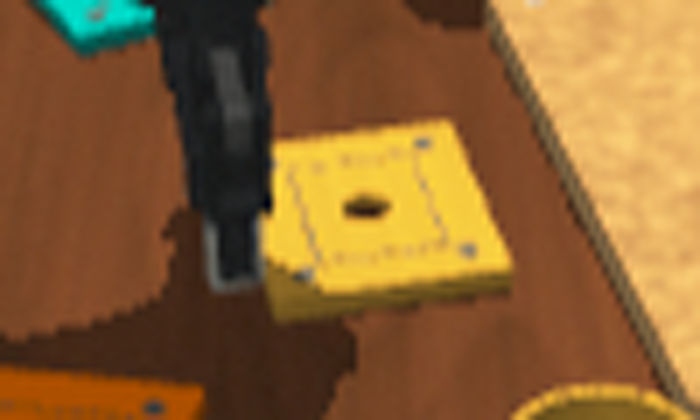

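>>> {"op": "move_arm", "data": {
  "motion": [
    [[-0.25,0,0],[0,0.002,0],0.2],
    [[-0.25,0,0],[0,0,0],0.2],
    [[-0.25,0,0],[0,0,0],0.2],
    [[-0.25,0,0],[0,0,0],0.2],
    [[-0.25,0,0],[0,0,0],0.2],
    [[-0.25,0,0],[0,0,0],0.2]
  ]
}}

```text
time_s: 7.73
position: [0.4641, 0.0298, -0.0301]
tool_rot: [[-0.981, -0.196, -0.013], [-0.196, 0.981, -0.003], [0.013, -0.0, -1.0]]
ft_force: [-3.0, -1.2, 2.0]
grip_width: 0.0513
```

Run:
```python
from h import *
st()
d=imaging.get_image("side"); cv2.imwrite("pics/side10.png",cv2.resize(d["img"][190:250,250:350],None,fx=7,fy=7,interpolation=cv2.INTER_CUBIC))
d=imaging.get_image("top"); cv2.imwrite("pics/top10.png",cv2.resize(d["img"][180:310,250:420],None,fx=4.5,fy=4.5,interpolation=cv2.INTER_CUBIC))
```

```text
t 7.73 TCPboard mm [-111.5    7.6  -30.1] zaxis_b [-0.013 -0.    -1.   ] yaxis_b [-0.002  1.    -0.   ] F_b [-3.2 -0.6  2. ] grip 51.3 q [ -10.8   32.6  104.3   -0.4   43.7 -111.8]
```

View pics/side10.png

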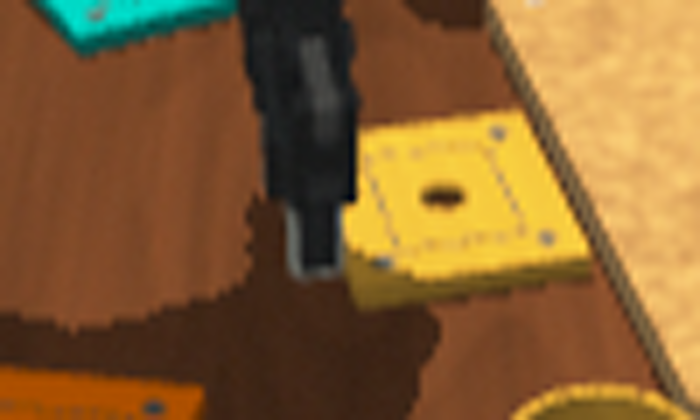

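View pics/top10.png

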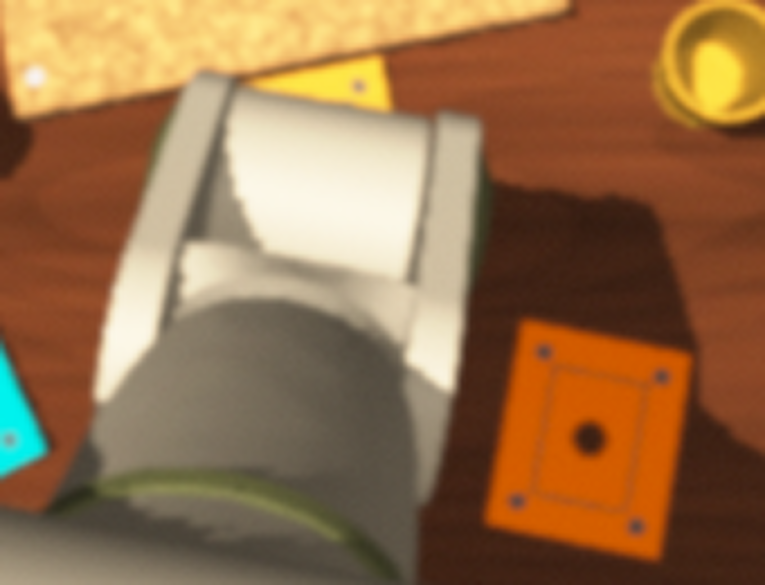

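The plate sits parallel to the board edge, about to touch it. A few small steps should butt it.

>>> {"op": "move_arm", "data": {
  "motion": [
    [[-0.15,0,-0.02],[0,-0.005,0],0.2],
    [[-0.15,0,0],[0,0,0],0.2]
  ]
}}

```text
time_s: 8.0
position: [0.471, 0.0311, -0.0298]
tool_rot: [[-0.981, -0.196, -0.0], [-0.196, 0.981, -0.001], [0.0, -0.0, -1.0]]
ft_force: [-3.4, -0.5, 3.2]
grip_width: 0.0513
```

>>> {"op": "move_arm", "data": {
  "motion": [
    [[-0.2,0,-0.02],[0,0,0],0.2],
    [[-0.2,0,0],[0,0,0],0.2]
  ]
}}

```text
time_s: 8.17
position: [0.4707, 0.0318, -0.0303]
tool_rot: [[-0.98, -0.198, -0.02], [-0.198, 0.98, -0.002], [0.02, 0.002, -1.0]]
ft_force: [-20.3, -8.6, 12.5]
grip_width: 0.0513
```

Run:
```python
from h import *
st()
d=imaging.get_image("side"); cv2.imwrite("pics/side11.png",cv2.resize(d["img"][190:250,250:350],None,fx=7,fy=7,interpolation=cv2.INTER_CUBIC))
```

```text
t 8.17 TCPboard mm [-104.7    8.3  -30.3] zaxis_b [-0.02   0.002 -1.   ] yaxis_b [-0.004  1.     0.002] F_b [-21.6  -4.4  12.5] grip 51.3 q [ -10.4   33.2  103.    -0.4   45.  -111.5]
```

View pics/side11.png

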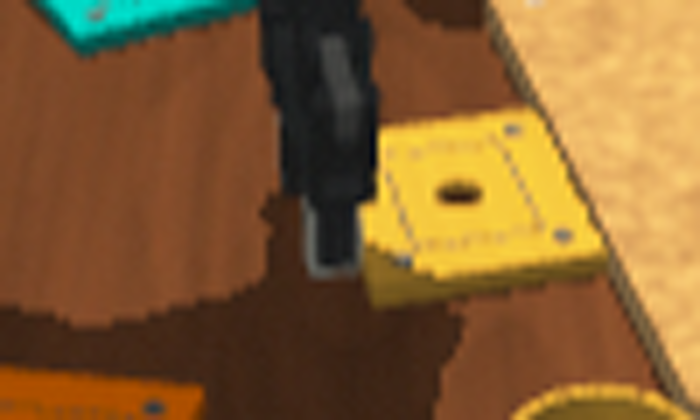

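Butted square: 21 N against the board, with the edges parallel. Next I'll keep the pressure on while moving up.

>>> {"op": "move_arm", "data": {
  "motion": [
    [[-0.2,0,-0.15],[0,0,0],0.2],
    [[-0.2,0,-0.2],[0,0,0],0.2],
    [[-0.2,0,-0.2],[0,0,0],0.2]
  ]
}}

```text
time_s: 8.47
position: [0.4693, 0.0326, -0.0227]
tool_rot: [[-0.979, -0.198, -0.053], [-0.198, 0.98, -0.003], [0.052, 0.007, -0.999]]
ft_force: [-13.9, -10.7, -1.6]
grip_width: 0.0516
```

Run:
```python
from h import *
st()
d=imaging.get_image("side"); cv2.imwrite("pics/side12.png",cv2.resize(d["img"][190:250,250:350],None,fx=7,fy=7,interpolation=cv2.INTER_CUBIC))
```

```text
t 8.47 TCPboard mm [-105.9    9.3  -22.7] zaxis_b [-0.052  0.007 -0.999] yaxis_b [-0.004  1.     0.007] F_b [-15.7  -7.8  -1.6] grip 51.6 q [ -10.    32.9  101.4   -1.    48.7 -110.8]
```

View pics/side12.png

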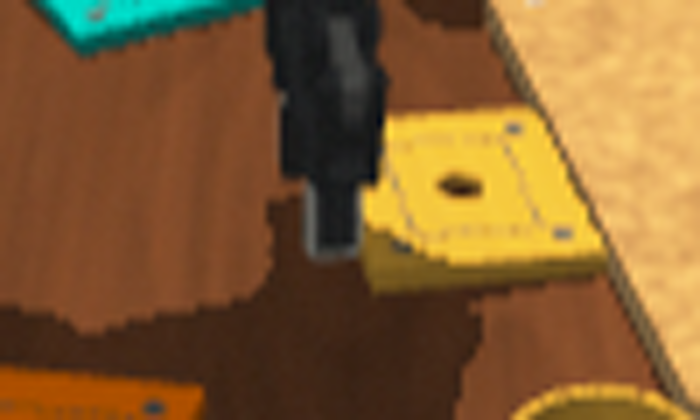

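The near edge is rising: the near-left corner sits above its shadow. I'll continue, tilting the tips forward to get under the edge.

>>> {"op": "move_arm", "data": {
  "motion": [
    [[-0.28,-0.05,-0.2],[0,-0.02,0],0.2],
    [[-0.28,-0.05,-0.2],[0,-0.02,0],0.2],
    [[-0.28,-0.05,-0.2],[0,-0.02,0],0.2]
  ]
}}

```text
time_s: 8.77
position: [0.4733, 0.0333, -0.0148]
tool_rot: [[-0.979, -0.199, 0.039], [-0.198, 0.98, 0.024], [-0.043, 0.016, -0.999]]
ft_force: [-12.5, -2.9, -1.3]
grip_width: 0.0512
```

Run:
```python
from h import *
st()
d=imaging.get_image("side"); cv2.imwrite("pics/side13.png",cv2.resize(d["img"][190:250,250:350],None,fx=7,fy=7,interpolation=cv2.INTER_CUBIC))
```

```text
t 8.77 TCPboard mm [-101.8    9.2  -14.8] zaxis_b [ 0.043  0.016 -0.999] yaxis_b [-0.005  1.     0.016] F_b [-12.8  -0.4  -1.3] grip 51.2 q [ -11.4   30.6  104.6    2.6   42.9 -114.8]
```

View pics/side13.png

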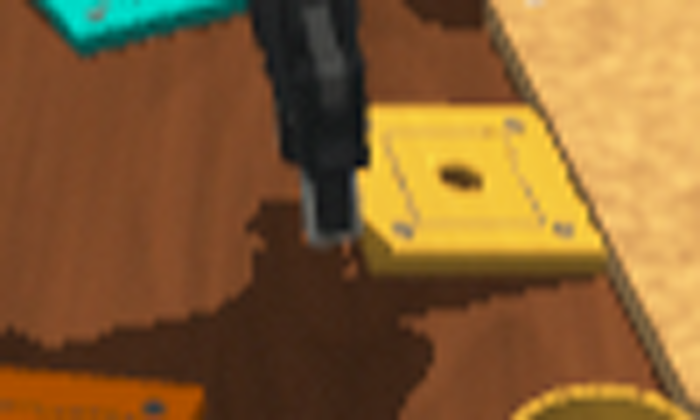

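>>> {"op": "move_arm", "data": {
  "motion": [
    [[-0.3,0,-0.25],[0.004,-0.02,0],0.2],
    [[-0.3,0,-0.25],[0.004,-0.02,0],0.2],
    [[-0.3,0,-0.25],[0,-0.02,0],0.2],
    [[-0.3,0,-0.25],[0,-0.02,0],0.2]
  ]
}}

```text
time_s: 9.15
position: [0.4826, 0.0367, 0.0041]
tool_rot: [[-0.963, -0.197, 0.184], [-0.192, 0.98, 0.042], [-0.189, 0.005, -0.982]]
ft_force: [-7.4, -5.7, -0.1]
grip_width: 0.0513
```

Run:
```python
from h import *
st()
d=imaging.get_image("side"); cv2.imwrite("pics/side14.png",cv2.resize(d["img"][180:250,250:350],None,fx=7,fy=7,interpolation=cv2.INTER_CUBIC))
```

```text
t 9.15 TCPboard mm [-92.1  10.8   4.1] zaxis_b [ 0.189  0.006 -0.982] yaxis_b [-0.003  1.     0.005] F_b [-8.4 -4.1 -0.1] grip 51.3 q [ -12.6   27.1  108.9    8.3   34.5 -120.3]
```

View pics/side14.png

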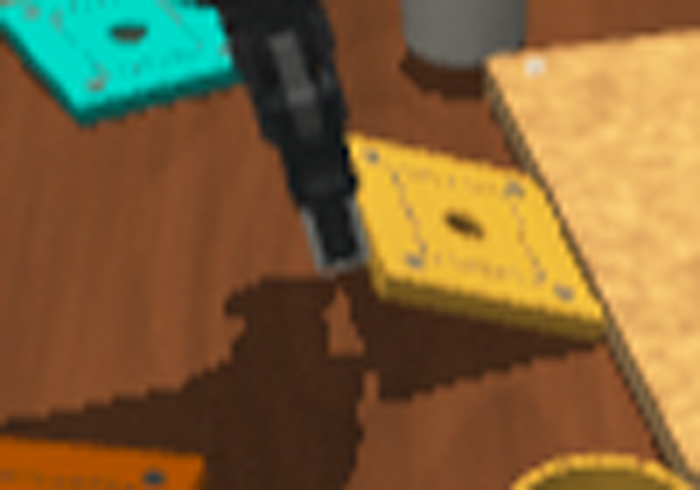

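Tilted to about 20°, with the far edge still against the board. Continuing.

>>> {"op": "move_arm", "data": {
  "motion": [
    [[-0.38,0,-0.22],[0,-0.015,0],0.2],
    [[-0.38,0,-0.22],[0,-0.015,0],0.2],
    [[-0.4,0,-0.22],[0,-0.015,0],0.2],
    [[-0.4,0,-0.2],[0,-0.015,0],0.2]
  ]
}}

```text
time_s: 9.53
position: [0.4972, 0.0411, 0.0259]
tool_rot: [[-0.938, -0.196, 0.286], [-0.184, 0.98, 0.069], [-0.294, 0.012, -0.956]]
ft_force: [-11.1, -6.0, 4.7]
grip_width: 0.0514
```

Run:
```python
from h import *
s=st(); z=RB.T@s["tool_rot"][:,2]; x=RB.T@s["tool_rot"][:,0]; p=tob(s["position"])[0]-.031*z-.011*x; print("tip corner",p.round(4),np.hypot(p[0],p[2]),np.degrees(np.arctan2(p[2],-p[0])))
d=imaging.get_image("side"); cv2.imwrite("pics/side15.png",cv2.resize(d["img"][170:250,250:350],None,fx=7,fy=7,interpolation=cv2.INTER_CUBIC))
```

```text
t 9.53 TCPboard mm [-76.9  12.3  25.9] zaxis_b [ 0.294  0.012 -0.956] yaxis_b [-0.002  1.     0.012] F_b [-12.   -3.7   4.7] grip 51.4 q [ -13.4   24.4  110.3   15.1   30.8 -126.7]
tip corner [-0.0755  0.0119  0.0587] 0.09564120301897433 37.88491057811195
```

View pics/side15.png

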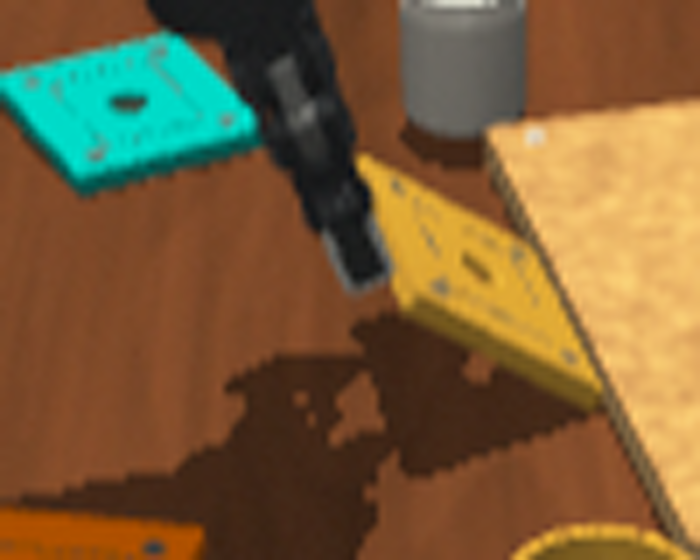

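>>> {"op": "move_arm", "data": {
  "motion": [
    [[-0.45,-0.08,-0.15],[0.004,-0.01,0],0.2],
    [[-0.45,-0.08,-0.15],[0.004,-0.01,0],0.2],
    [[-0.45,-0.05,-0.13],[0,-0.01,0],0.2],
    [[-0.45,-0.05,-0.12],[0,-0.01,0],0.2]
  ]
}}

```text
time_s: 9.92
position: [0.5195, 0.0443, 0.0471]
tool_rot: [[-0.915, -0.193, 0.354], [-0.178, 0.981, 0.073], [-0.362, 0.004, -0.932]]
ft_force: [-1.8, 0.4, -0.4]
grip_width: 0.0512
```

```bash
cat > g.py <<'E'
from h import *
import sys
s=st(); z=RB.T@s["tool_rot"][:,2]; x=RB.T@s["tool_rot"][:,0]; p=tob(s["position"])[0]-.031*z-.011*x; print("tip corner",p.round(4),np.hypot(p[0],p[2]),np.degrees(np.arctan2(p[2],-p[0])))
d=imaging.get_image("side"); cv2.imwrite(f"pics/side{sys.argv[1]}.png",cv2.resize(d["img"][160:250,240:360],None,fx=6,fy=6,interpolation=cv2.INTER_CUBIC))
E
python3 g.py 16
```

```text
t 9.92 TCPboard mm [-54.4  11.1  47.1] zaxis_b [ 0.362  0.003 -0.932] yaxis_b [0.002 1.    0.004] F_b [-1.6  0.8 -0.4] grip 51.2 q [ -13.1   23.   108.9   17.8   29.8 -128.2]
tip corner [-0.0554  0.011   0.08  ] 0.09726190255550057 55.289844104493795
```

View pics/side16.png

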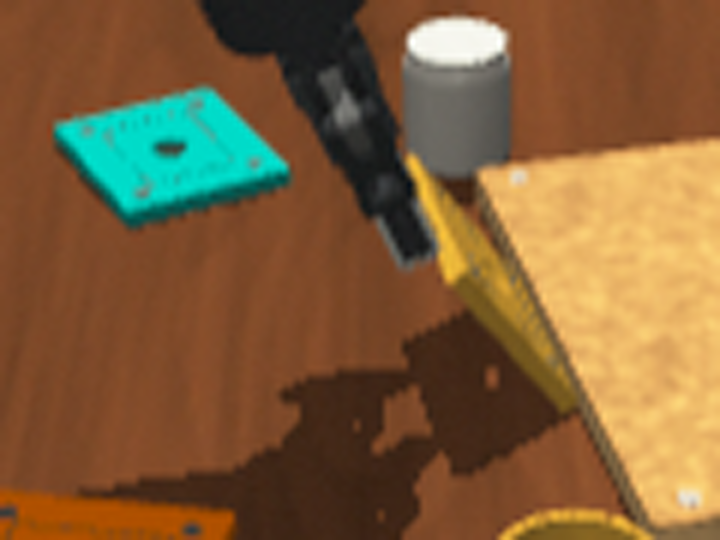

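At about 55° and moving with under 2 N. I'll carry on, mostly forward.

>>> {"op": "move_arm", "data": {
  "motion": [
    [[-0.38,-0.02,-0.03],[0,-0.003,0],0.2],
    [[-0.38,-0.02,-0.02],[0,-0.003,0],0.2],
    [[-0.38,-0.02,0.0],[0,-0.003,0],0.2],
    [[-0.35,-0.02,0.02],[0,-0.003,0],0.2]
  ]
}}

```text
time_s: 10.3
position: [0.5487, 0.0482, 0.0612]
tool_rot: [[-0.904, -0.192, 0.382], [-0.176, 0.981, 0.078], [-0.39, 0.003, -0.921]]
ft_force: [-2.7, 1.6, 4.7]
grip_width: 0.0511
```

```bash
python3 g.py 17
```

```text
t 10.3 TCPboard mm [-25.    9.2  61.2] zaxis_b [ 0.39   0.002 -0.921] yaxis_b [0.002 1.    0.003] F_b [-2.4  2.1  4.7] grip 51.1 q [ -12.1   23.4  105.    17.3   31.6 -126.3]
tip corner [-0.0269  0.0091  0.094 ] 0.09776462565111843 74.02694337948284
```

View pics/side17.png

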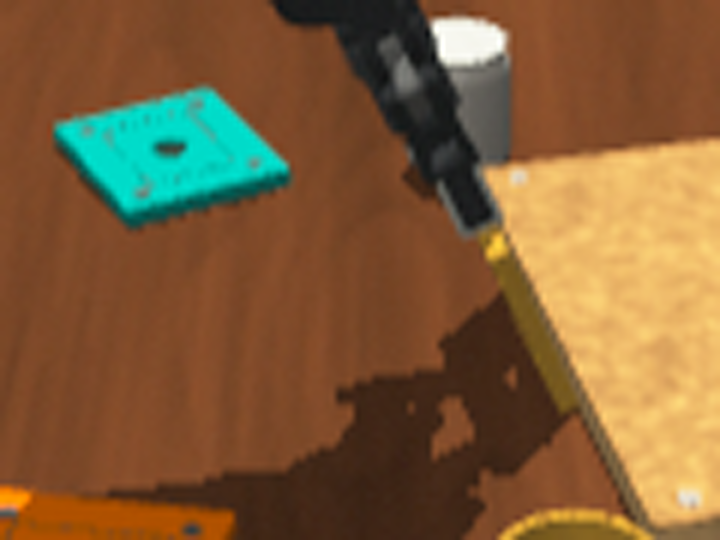

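In this view the tip has climbed onto the plate's upper edge: the plate is at ~70°, its corner is under the fingertip, and Fz is +4.7 N. Releasing now would drop the plate, so I'll follow the corner's path forward with a light press and more tilt.

>>> {"op": "move_arm", "data": {
  "motion": [
    [[-0.35,-0.02,0.07],[0,-0.02,0],0.2],
    [[-0.35,-0.02,0.08],[0,-0.02,0],0.2]
  ]
}}

```text
time_s: 10.52
position: [0.5663, 0.0505, 0.0669]
tool_rot: [[-0.865, -0.192, 0.464], [-0.169, 0.981, 0.092], [-0.473, 0.001, -0.881]]
ft_force: [-2.3, 3.9, 5.4]
grip_width: 0.0512
```

```bash
python3 g.py 18
```

```text
t 10.52 TCPboard mm [-7.3  8.1 66.9] zaxis_b [ 0.473  0.    -0.881] yaxis_b [0.002 1.    0.001] F_b [-1.5  4.3  5.4] grip 51.2 q [ -12.5   23.6  106.2   25.4   26.3 -134.1]
tip corner [-0.0122  0.008   0.0994] 0.10018403430478576 82.9805491766827
```

View pics/side18.png

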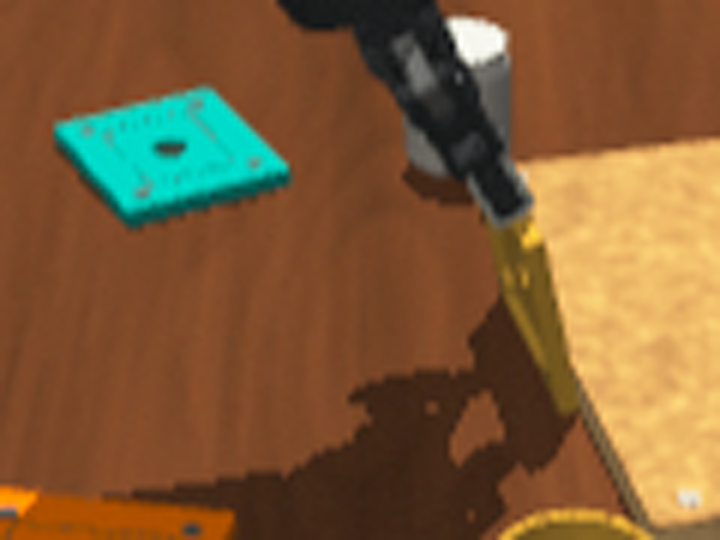

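Working: the plate is at about 80°. Same again.

>>> {"op": "move_arm", "data": {
  "motion": [
    [[-0.34,-0.04,0.12],[0,-0.012,0],0.2],
    [[-0.34,-0.04,0.13],[0,-0.012,0],0.2]
  ]
}}

```text
time_s: 10.73
position: [0.5821, 0.0517, 0.0701]
tool_rot: [[-0.837, -0.192, 0.512], [-0.163, 0.981, 0.1], [-0.522, 0.0, -0.853]]
ft_force: [-0.2, 0.2, 0.5]
grip_width: 0.0512
```

```bash
python3 g.py 19
```

```text
t 10.73 TCPboard mm [ 8.5  6.1 70.1] zaxis_b [ 0.522 -0.001 -0.853] yaxis_b [0.003 1.    0.   ] F_b [-0.2  0.2  0.5] grip 51.2 q [ -12.6   24.2  106.3   31.8   23.4 -140.1]
tip corner [0.0017 0.0062 0.1023] 0.10228248551969206 90.92707062646338
```

View pics/side19.png

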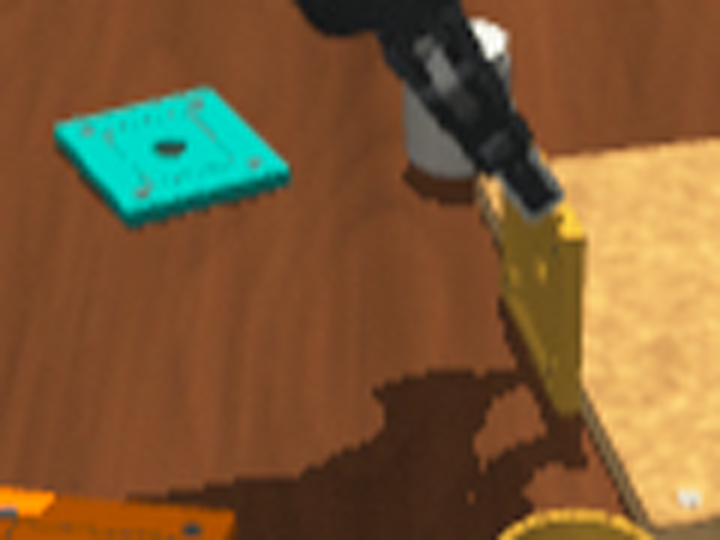

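The plate now stands upright on its far edge against the board, with no load on the tool. I'll withdraw gently and come in behind its back, below the top edge.

>>> {"op": "move_arm", "data": {
  "motion": [
    [[0,0,-0.3],[0,0,0],0.2],
    [[0,0,-0.6],[0,0,0],0.2],
    [[0,0,-0.8],[0,0,0],0.2],
    [[0,0,0],[0,0,0],0.2]
  ]
}}

```text
time_s: 11.12
position: [0.5639, 0.0474, 0.0988]
tool_rot: [[-0.839, -0.191, 0.509], [-0.163, 0.982, 0.099], [-0.519, 0.0, -0.855]]
ft_force: [0.5, 0.0, 0.6]
grip_width: 0.0511
```

```bash
python3 g.py 20
```

```text
t 11.12 TCPboard mm [-10.2   5.5  98.8] zaxis_b [ 0.519 -0.002 -0.855] yaxis_b [0.004 1.    0.   ] F_b [ 0.5 -0.1  0.6] grip 51.1 q [ -13.7   19.8  106.9   28.2   27.3 -136.9]
tip corner [-0.0169  0.0055  0.131 ] 0.13204749472149996 82.65668355381231
```

View pics/side20.png

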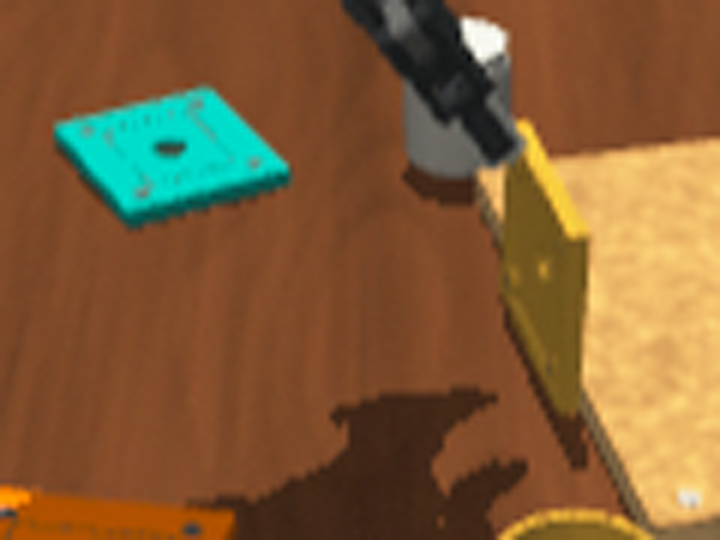

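>>> {"op": "move_arm", "data": {
  "motion": [
    [[0.75,0,-0.45],[0,0,0],0.2],
    [[0.75,0,-0.45],[0,0,0],0.2],
    [[0.4,0,0.6],[0,0,0],0.2],
    [[0.4,0,0.7],[0,0,0],0.2],
    [[0.4,0,0.7],[0,0,0],0.2],
    [[0,0,0],[0,0,0],0.2]
  ]
}}

```text
time_s: 11.67
position: [0.5297, 0.0392, 0.0484]
tool_rot: [[-0.84, -0.189, 0.509], [-0.163, 0.982, 0.095], [-0.518, -0.003, -0.856]]
ft_force: [-1.2, 0.1, 0.6]
grip_width: 0.0512
```

```bash
python3 g.py 21
```

```text
t 11.67 TCPboard mm [-45.4   4.1  48.4] zaxis_b [ 0.518 -0.006 -0.856] yaxis_b [ 0.006  1.    -0.003] F_b [-1.2  0.4  0.6] grip 51.2 q [ -16.    23.1  115.4   46.6   18.6 -158.5]
tip corner [-0.052   0.0042  0.0806] 0.09594069571214682 57.183619326663084
```

View pics/side21.png

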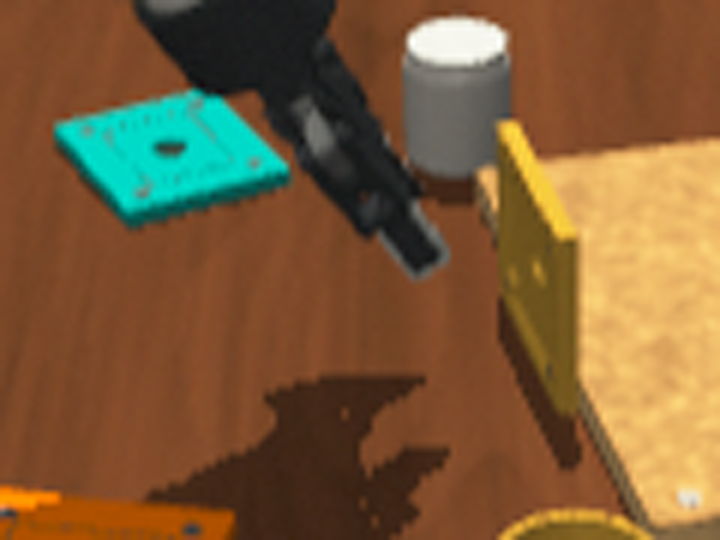

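>>> {"op": "move_arm", "data": {
  "motion": [
    [[0,0.1,0.1],[0,0.045,0],0.2],
    [[0,0.1,0.1],[0,0.045,0],0.2],
    [[-0.33,0,0.14],[0,0,0],0.2],
    [[-0.33,0,0.14],[0,0,0],0.2],
    [[-0.33,0,0.14],[0,0,0],0.2],
    [[-0.2,0,0.08],[0,0,0],0.2]
  ]
}}

```text
time_s: 12.22
position: [0.5598, 0.0497, 0.0526]
tool_rot: [[-0.888, -0.195, 0.417], [-0.176, 0.981, 0.086], [-0.426, 0.003, -0.905]]
ft_force: [0.3, -0.5, 0.1]
grip_width: 0.0511
```

```bash
python3 g.py 22
```

```text
t 12.22 TCPboard mm [-13.8   8.5  52.6] zaxis_b [ 0.426  0.003 -0.905] yaxis_b [-0.001  1.     0.003] F_b [ 0.2 -0.5  0.1] grip 51.1 q [ -12.2   24.9  105.7   21.6   27.9 -130.6]
tip corner [-0.0171  0.0084  0.0853] 0.08701146377830112 78.67447824469204
```

View pics/side22.png

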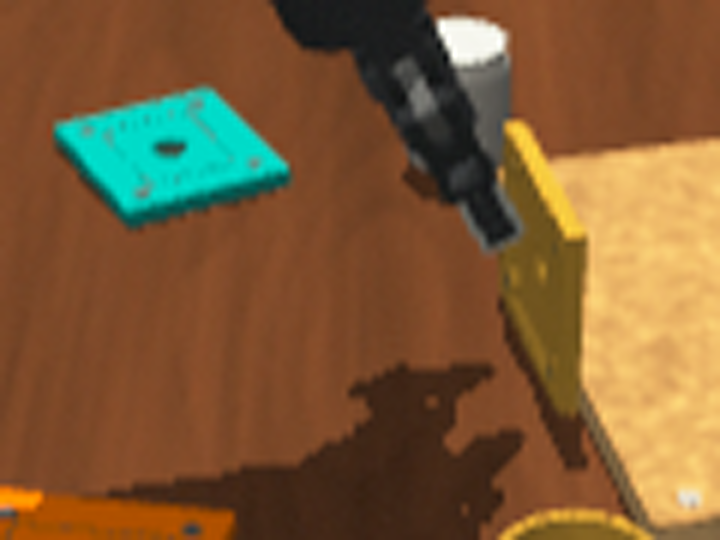

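>>> {"op": "move_arm", "data": {
  "motion": [
    [[0.17,0,0.36],[0,0,0],0.2],
    [[-0.23,0,0.11],[0,0,0],0.2],
    [[-0.23,0,0.11],[0,0,0],0.2],
    [[-0.23,0,0.11],[0,0,0],0.2],
    [[-0.23,0,0.11],[0,0,0],0.2]
  ]
}}

```text
time_s: 12.68
position: [0.5805, 0.0536, 0.0441]
tool_rot: [[-0.888, -0.194, 0.416], [-0.175, 0.981, 0.085], [-0.425, 0.002, -0.905]]
ft_force: [0.5, 0.2, 0.7]
grip_width: 0.051
```

```bash
python3 g.py 23
```

```text
t 12.68 TCPboard mm [ 7.3  8.3 44.1] zaxis_b [ 0.425  0.002 -0.905] yaxis_b [-0.     1.     0.002] F_b [0.5 0.1 0.7] grip 51.0 q [ -11.1   27.2  102.9   20.3   27.9 -128.4]
tip corner [0.0041 0.0082 0.0768] 0.07695526401766715 93.04509072627647
```

View pics/side23.png

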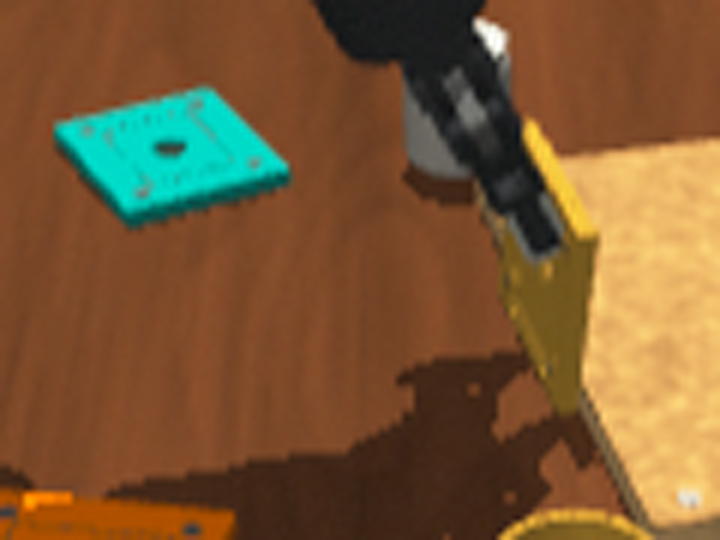

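The plate is past vertical. A gentle push will take it over its balance point.

>>> {"op": "move_arm", "data": {
  "motion": [
    [[-0.2,0,0.09],[0,0,0],0.2],
    [[-0.2,0,0.08],[0,0,0],0.2],
    [[-0.2,0,0.06],[0,0,0],0.2]
  ]
}}

```text
time_s: 12.98
position: [0.5949, 0.0563, 0.0451]
tool_rot: [[-0.888, -0.194, 0.416], [-0.175, 0.981, 0.084], [-0.425, 0.002, -0.905]]
ft_force: [0.2, 0.2, -0.9]
grip_width: 0.051
```

```bash
python3 g.py 24
```

```text
t 12.98 TCPboard mm [21.9  8.2 45.1] zaxis_b [ 0.425  0.002 -0.905] yaxis_b [-0.     1.     0.002] F_b [ 0.3  0.1 -0.9] grip 51.0 q [ -10.4   28.1  100.6   19.    29.  -126.4]
tip corner [0.0187 0.0081 0.0778] 0.08000390851154489 103.51872892257227
```

View pics/side24.png

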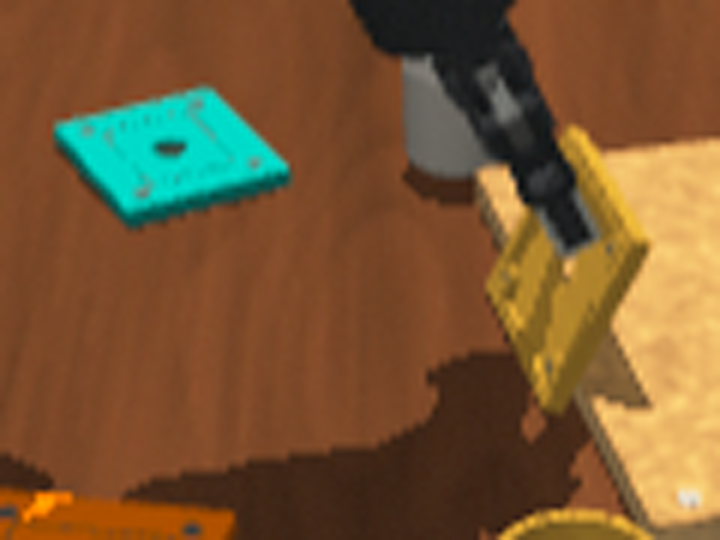

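>>> {"op": "move_arm", "data": {
  "motion": [
    [[0,0,0],[0,0,0],0.2],
    [[0,0,0],[0,0,0],0.2],
    [[0,0,0],[0,0,0],0.2]
  ]
}}

```text
time_s: 13.28
position: [0.5962, 0.0564, 0.0455]
tool_rot: [[-0.887, -0.195, 0.418], [-0.175, 0.981, 0.084], [-0.426, 0.002, -0.905]]
ft_force: [0.4, 0.1, -0.1]
grip_width: 0.0511
```

```bash
python3 g.py 25
```

```text
t 13.28 TCPboard mm [23.2  8.  45.5] zaxis_b [ 0.426  0.001 -0.905] yaxis_b [-0.     1.     0.002] F_b [ 0.4  0.  -0.1] grip 51.1 q [ -10.4   28.2  100.5   19.    29.1 -126.4]
tip corner [0.0199 0.008  0.0783] 0.08075863380410611 104.27784806713053
```

View pics/side25.png

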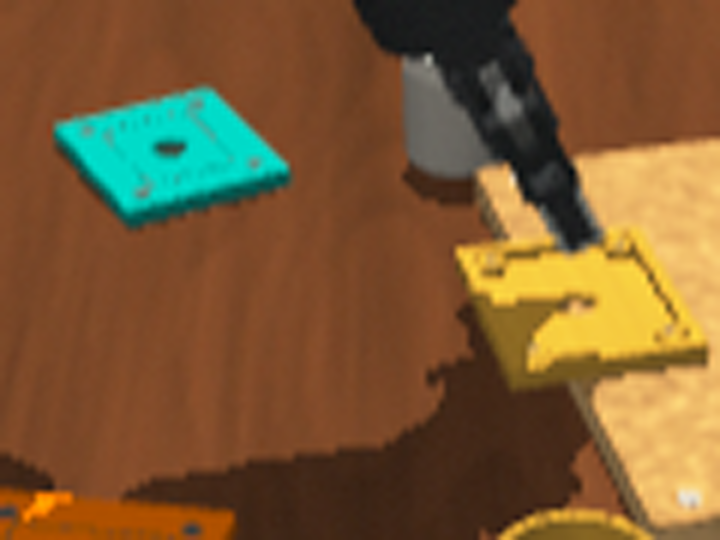

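Flipped: face-down, hollow up, flat on the board, with the near strip overhanging the board's edge. I'll come round behind it and push it fully onto the board.

>>> {"op": "move_arm", "data": {
  "motion": [
    [[0.8,0,-0.5],[0,0,0],0.2],
    [[0.9,0,-0.45],[0,0,0],0.2],
    [[0.95,0,-0.4],[0,0.042,0],0.2],
    [[1,0,-0.3],[0,0.042,0],0.2],
    [[1,0,-0.3],[0,0.042,0],0.2],
    [[1,0,-0.2],[0,0.042,0],0.2],
    [[0.5,0,0],[0,0.042,0],0.2]
  ]
}}

```text
time_s: 13.92
position: [0.4583, 0.0288, 0.0471]
tool_rot: [[-0.981, -0.191, -0.019], [-0.191, 0.982, -0.004], [0.019, -0.0, -1.0]]
ft_force: [0.6, 0.1, 0.1]
grip_width: 0.0511
```

```bash
python3 g.py 26
python3 - <<'E'
from h import *
goal([-.08,.008,-.008],0)
d=imaging.get_image("top"); cv2.imwrite("pics/top26.png",cv2.resize(d["img"][80:290,200:460],None,fx=3,fy=2.8,interpolation=cv2.INTER_CUBIC))
E
```

```text
t 13.92 TCPboard mm [-117.5    7.7   47.1] zaxis_b [-0.019 -0.    -1.   ] yaxis_b [ 0.003  1.    -0.   ] F_b [0.6 0.  0.1] grip 51.1 q [ -11.    24.4  100.7   -0.5   55.9 -111.7]
tip corner [-0.1059  0.0077  0.0779] 0.13142956912029963 36.34242696766202
t 13.97 TCPboard mm [-116.     7.2   47.1] zaxis_b [-0.022 -0.001 -1.   ] yaxis_b [ 0.003  1.    -0.001] F_b [ 0.4 -0.1  0.6] grip 50.9 q [ -10.9   24.6  100.4   -0.6   56.2 -111.5]
shift mm [-37.3   1.   54.2] units [-1.86  0.05  2.71] rot deg [-0.1 -1.3 -0.2] units [-0.    -0.011 -0.001]
```

View pics/side26.png

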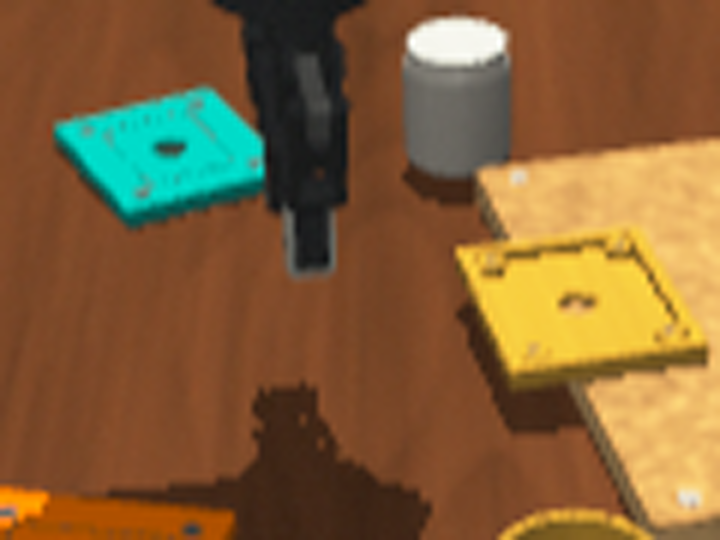

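View pics/top26.png

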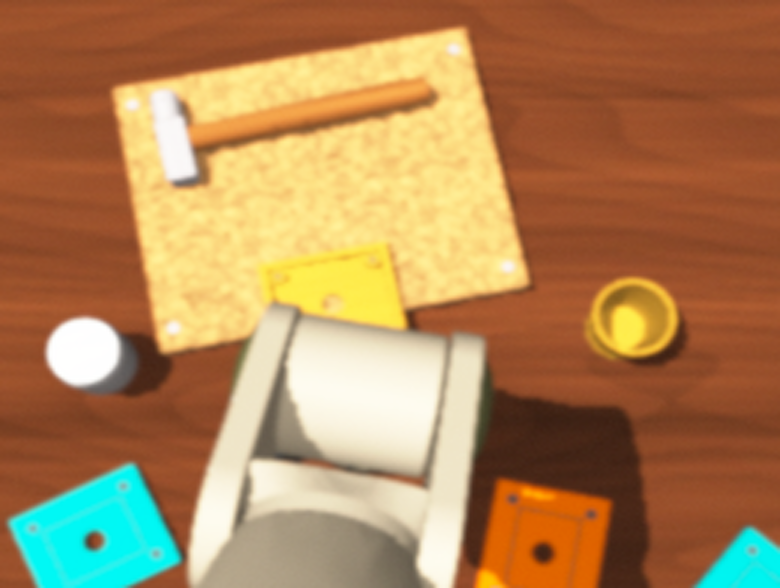

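The plate lies aligned on the board with roughly 30 mm overhanging. I'll lower behind it to about 22 mm tip height and push.

>>> {"op": "move_arm", "data": {
  "motion": [
    [[0,0,0.9],[0,-0.011,0],0.2],
    [[0,0,0.9],[0,0,0],0.2],
    [[0,0,0.8],[0,0,0],0.2],
    [[-0.7,0,0.1],[0,0,0],0.2],
    [[-0.8,0,0],[0,0,0],0.2],
    [[0,0,0],[0,0,0],0.2]
  ]
}}

```text
time_s: 14.52
position: [0.4944, 0.036, -0.0092]
tool_rot: [[-0.981, -0.192, 0.029], [-0.192, 0.981, 0.006], [-0.03, 0.0, -1.0]]
ft_force: [-0.7, 0.3, -0.2]
grip_width: 0.0512
```

```bash
python3 g.py 27
```

```text
t 14.52 TCPboard mm [-80.6   7.8  -9.2] zaxis_b [ 0.03  0.   -1.  ] yaxis_b [0.002 1.    0.   ] F_b [-0.7  0.4 -0.2] grip 51.2 q [  -9.9   31.6  100.4    0.9   46.4 -111.6]
tip corner [-0.0706  0.0078  0.0221] 0.07393539791693099 17.399299812437274
```

View pics/side27.png

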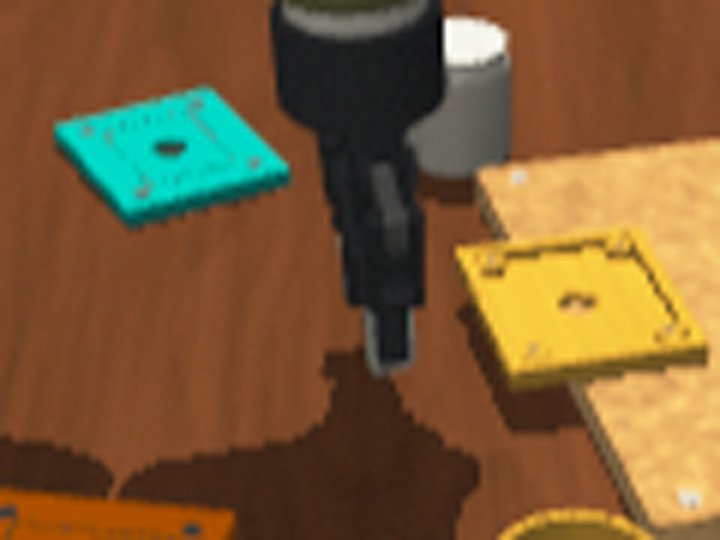

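>>> {"op": "move_arm", "data": {
  "motion": [
    [[-0.5,0,0],[0,0.012,0],0.2],
    [[-0.5,0,0],[0,0,0],0.2],
    [[-0.3,0,0],[0,0,0],0.2],
    [[-0.3,0,0],[0,0,0],0.2],
    [[-0.3,0,0],[0,0,0],0.2],
    [[-0.3,0,0],[0,0,0],0.2]
  ]
}}

```text
time_s: 15.07
position: [0.5343, 0.0453, -0.0091]
tool_rot: [[-0.981, -0.193, 0.004], [-0.193, 0.981, 0.004], [-0.004, 0.003, -1.0]]
ft_force: [-3.2, -1.0, 0.5]
grip_width: 0.051
```

```bash
python3 g.py 28
```

```text
t 15.07 TCPboard mm [-39.6   9.1  -9.1] zaxis_b [ 0.004  0.003 -1.   ] yaxis_b [0.001 1.    0.003] F_b [-3.4 -0.4  0.5] grip 51.0 q [  -8.    34.7   92.7    0.3   52.4 -109.3]
tip corner [-0.0288  0.009   0.0219] 0.0361970938267148 37.318259936503644
```

View pics/side28.png

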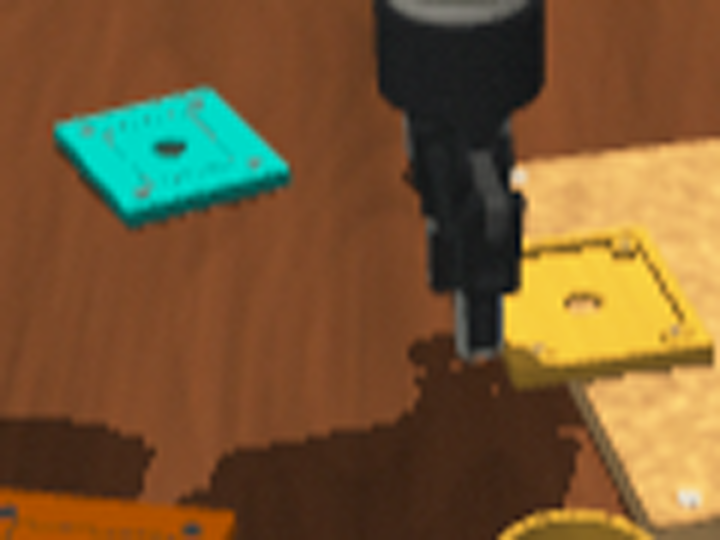

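>>> {"op": "move_arm", "data": {
  "motion": [
    [[-0.28,0,-0.01],[0,0,0],0.2],
    [[-0.28,0,-0.01],[0,0,0],0.2],
    [[-0.28,0,-0.01],[0,-0.003,0],0.2],
    [[-0.28,0,-0.01],[0,0,0],0.2],
    [[-0.28,0,-0.01],[0,-0.003,0],0.2],
    [[-0.28,0,-0.01],[0,0,0],0.2]
  ]
}}

```text
time_s: 15.62
position: [0.5689, 0.0525, -0.0085]
tool_rot: [[-0.981, -0.193, 0.013], [-0.193, 0.981, 0.007], [-0.015, 0.004, -1.0]]
ft_force: [-2.1, -0.2, -0.5]
grip_width: 0.0512
```

```bash
python3 g.py 29
```

```text
t 15.62 TCPboard mm [-4.3  9.6 -8.5] zaxis_b [ 0.015  0.004 -1.   ] yaxis_b [0.001 1.    0.004] F_b [-2.1  0.2 -0.5] grip 51.2 q [  -6.8   36.9   87.3    0.6   55.1 -108.3]
tip corner [0.0062 0.0094 0.0226] 0.023479148467382843 105.31217498892609
```

View pics/side29.png

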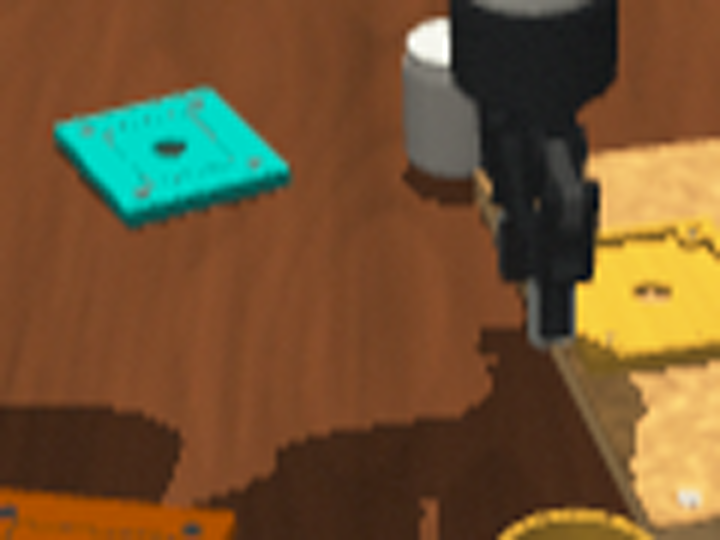

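The near edge is now about 6 mm inside the board. I'll push a little further, then back off and up.

>>> {"op": "move_arm", "data": {
  "motion": [
    [[-0.28,0,-0.01],[0,0,0],0.2],
    [[-0.28,0,-0.01],[0,0,0],0.2],
    [[0.5,0,0],[0,0,0],0.2],
    [[1,0,-0.3],[0,0,0],0.2],
    [[1,0,-1],[0,0,0],0.2],
    [[1,0,-1],[0,0,0],0.2],
    [[1,0,-1],[0,0,0],0.2],
    [[1,0,-1],[0,0,0],0.2],
    [[1,0,-1],[0,0,0],0.2],
    [[0.5,0,-1],[0,0,0],0.2]
  ]
}}

```text
time_s: 16.5
position: [0.4441, 0.0266, 0.1181]
tool_rot: [[-0.981, -0.194, 0.022], [-0.193, 0.981, 0.007], [-0.023, 0.003, -1.0]]
ft_force: [0.6, 0.3, 0.1]
grip_width: 0.0511
```

>>> {"op": "move_arm", "data": {
  "motion": [
    [[0.5,0,-1],[0,0,0],0.2],
    [[0,1,-0.8],[0,0,0],0.2],
    [[0,1,0],[0,0,0],0.2],
    [[0,1,0],[0,0,0],0.2],
    [[0,1,0],[0,0,0],0.2],
    [[0,1,0],[0,0,0],0.2],
    [[0,1,0],[0,0,0],0.2],
    [[0,1,0],[0,0,0],0.2],
    [[0,1,0],[0,0,0],0.2],
    [[0,1,0],[0,0,0],0.2],
    [[0,0,0],[0,0,0],0.2]
  ]
}}

```text
time_s: 17.42
position: [0.4063, 0.2088, 0.1677]
tool_rot: [[-0.981, -0.188, 0.055], [-0.187, 0.982, 0.008], [-0.055, -0.002, -0.998]]
ft_force: [-0.5, 0.5, -0.2]
grip_width: 0.0515
```

```bash
python3 g.py 30
python3 - <<'E'
from h import *
d=imaging.get_image("top"); cv2.imwrite("pics/top30.png",cv2.resize(d["img"][80:290,200:460],None,fx=3,fy=2.8,interpolation=cv2.INTER_CUBIC))
m=cv2.inRange(hsv(d),(22,140,190),(32,255,255)); m[:,:280]=0;m[:,380:]=0
for c in comps(m,300):
    if True:
        print(cv2.boundingRect(c))
        x,y,w,h=cv2.boundingRect(c)
        if w>40 and h>30:
            try: print("plate top corners board frame",tob(onplane(d,quad(c),.028)).round(4))
            except Exception as e: print(e)
for n,p,z in [("tin",[229,206],.07),("mortar",[411,193],.062)]: print(n,onplane(d,[p],z)[0].round(3))
E
```

```text
t 17.42 TCPboard mm [-133.5  194.4  167.7] zaxis_b [ 0.055 -0.003 -0.998] yaxis_b [ 0.007  1.    -0.002] F_b [-0.4  0.6 -0.2] grip 51.5 q [ 12.4  12.9  94.   -0.2  70.  -88.3]
tip corner [-0.1242  0.1944  0.1992] 0.23477823635430414 58.06320906268044
(365, 253, 15, 47)
(282, 148, 50, 43)
plate top corners board frame [[ 0.1135 -0.0454  0.028 ]
 [ 0.0195 -0.0456  0.028 ]
 [ 0.0207  0.0663  0.028 ]
 [ 0.1133  0.0656  0.028 ]]
tin [0.534 0.249 0.07 ]
mortar [ 0.566 -0.191  0.062]
```

View pics/side30.png

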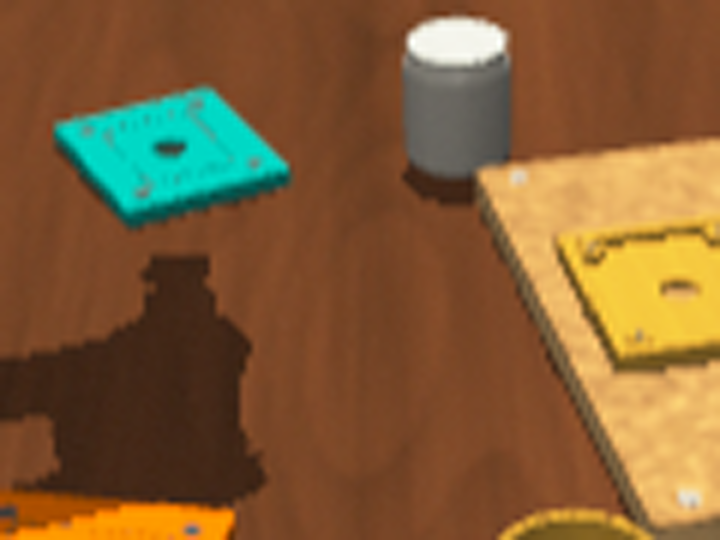

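View pics/top30.png

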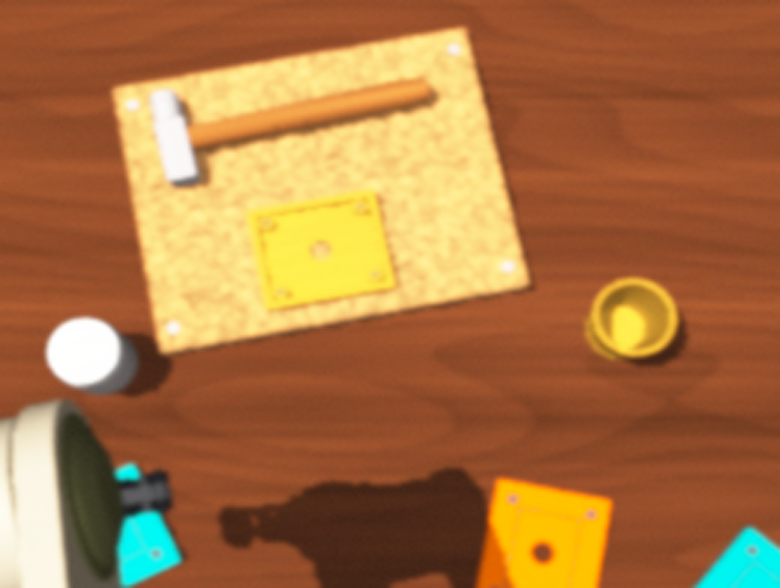

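The plate lies flat, square and fully on the board, about 20 mm in from the near edge, with its hollow back up. The mortar, tin and hammer look unmoved, and the gripper is clear of everything, so I'm handing in.

Run:
```python
from rig import job
print(job.close_job())
```

```text
the job is handed in; nothing more can be done
None
```

The brass plate now lies flat on the cork board, face-down with its hollow back up, moved only by pushing. I handed the job in at about 17.5 s of robot time.

- **Push and butt:** I slid the plate flat until it butted square against the board's near edge, at about 22 N.
- **Flip:** I kept pushing and worked its near edge up until it stood on its far edge against the board. From behind I then tipped it past vertical, and it fell onto the board.
- **Final push:** It landed with about 29 mm overhanging the board's near edge, so I pushed it fully on.

**Last checks:** From the top view, the plate's edges are parallel to the board's and it spans about 20 to 113 mm in from the near edge. The mortar, tin and hammer look unmoved by eye compared with the first pictures. The gripper is clear, and the largest wrist force I read was about 25 N.

**What disagreed:**
- **Tool length:** The real fingertips sat about 31 mm behind the reported tool point at the opening I used, more than the stated pad swing accounts for. The first approach therefore passed over the plate without touching it. I then found the height by feeling for the bench.
- **Slip at 70°:** The fingertip slipped onto the plate's upper edge and pushed from there, with about 5 N downward, until the plate stood upright.
- **Plate size:** The final measured size (about 93 × 112 mm) is within about 2 mm of nominal.

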